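# Switch off the slide warmer and put the dried counting chambers away

## Robot

A 6-joint arm with a two-finger parallel gripper is mounted at the origin on a cart in front of the work surface, level with it; the furniture and walls round the work are solid. World frame = base frame: x ahead of the robot, y to its left, z up, the work surface at z = 0. Lengths are in mm, angles in rad, forces in N, time in s.
With the tool pointing down it reaches from about 300 to 875 mm from the base axis. Payload 4.2 kg.
Tool frame: the origin (TCP) lies at the very end of the fingers, on their centre line; the grasp point (between the pads) lies bot.pinch_z behind it (bot.pinch_z is the distance from the TCP to the grasp point, in mm); z points along the fingers, y is the line along which they close (so a half turn about z gives the same grasp; the last joint's range is limited). The gripper opens to 85 mm and grips with 20 to 120 N. Pads are 22 mm wide; open, the fingers measure 114 mm over their backs; the gripper's body (76 mm by 85 mm) begins 54 mm behind the grasp point. The pads swing forward as they close: fully open they stand 13 mm farther back than shut.
Start: joints at [1.188, 0.32, 1.565, -0, 1.257, -0.02], TCP at [204.066, 537.586, 231.338] pointing down, gripper open.
Joint ranges: [-3.11, 3.11], [-0.84, 2.01], [0.21, 2.61], [-1.34, 4.49], [0.05, 2.63], [-2.56, 2.56]. Speed limits (rad/s): [2.57, 2.57, 3.14, 3.14, 3.14, 3.14].

## Interface

Orientations are given as a rotation vector (axis times angle).
In Python, from rig import bot gives the robot as it stands.
- The arm moves only by the tool play_rows, never from a script. Its argument "commands" is a list of rows, each an object of numbers: "dx", "dy", "dz": the shift along the tool's x, y, z in m; "wx", "wy", "wz": the turn, a rotation vector about the tool's x, y, z in rad; "gripper": the closure, from 0 (fully open) to 1 (shut). In form: [{"dx": .., "dy": .., "dz": .., "wx": .., "wy": .., "wz": .., "gripper": ..}, ...]. A call has exactly 10 rows; each row shifts and turns the commanded pose from where the row before left it, along the tool's axes as they then stand; what a row does not reach is not made up. A row lasts 1/8 s, in which the tool goes at most 62.5 mm and 10.7 degrees, less where a joint would pass 70% of its speed; a pose out of reach is approached as far as the arm can. A call with a gripper value outside its range is refused whole. The fingers move at their own pace and stop on an object; the grip force is fixed at half the most. Time passes only in rows, so rows that do not move let the fingers close, or fill a call up. It gives the time, the measured TCP pose, the force, the opening and the grip force at its end, in the units of the state.
- bot.get_state(): the state, without advancing time (a new reading comes with each control period).
- bot.camera(name): name is "scene" or "top" or "wrist"; returns a dict with "frame" (480x640x3 uint8, blue, green, red), "intrinsics" (3x3 intrinsics, pixels), "world_to_cam" (4x4, takes a point from world to camera coordinates). Camera axes: x right, y up, looking along -z (the intrinsics and any distortion apply to the point x, -y, -z); pixel columns grow to the right and rows downward; lengths in mm; the calibration is good to about 2 mm. A picture is of the moment at which its call begins. There is no depth.
- bot.close_job(): hands the job in; it is judged then, once.
Trained networks look in a picture, given as the dict that the camera call returned (one of the last four; its "shot" number tells which), for a name from the list of things; names that differ only in an ending like _2 or _b are one class to them, and where a whole thing is asked for, a point or a joint stands for the part that bears it (a point fixed in the world has none). Each returns a list of dicts, best first, with "confidence" (0 to 1); they miss things now and then, are a little off and sometimes report something else, mostly with a low value. They report only what shows in the picture. A call takes as long as a camera call.
- bot.spot_in(picture, query): "at" ([column, row] in pixels, amid what is visible of it).
- bot.trace(picture, query): "region" (480x640 bool, what is visible of it) and "at" ([column, row] in pixels, amid what is visible of it).
The state is a dict: "time_s": time; "joint_positions": joint angles; "joint_vel": joint speeds; "tau": joint torques, N m; "tool_pos": TCP position; "eef_rot": TCP orientation; "wrist_force": force on the tool from outside, world axes, zero at the start; "wrist_torque": the same for the moment, N m; "width": opening from 0.0 (shut) to 1.0 (fully open); "finger_force": force on a finger pad.
Only numpy, scipy, OpenCV 4.12 (cv2) and the standard library are available. Lean on these libraries where they do the work, as an engineer would, in place of code of your own. Each camera call takes 0.05 s, during which the arm holds its last target. There are 200 camera calls.

## Task

The glass counting chambers on the slide warmer are dry. Switch the warmer off before touching any glass: pull up the collar of its locking lever, swing the lever over to the front and let the collar drop back into its notch. Then bring every chamber out of its well by pressing down its far end, over the hollow, so that the near end tips up; handle the glass gently, gripping no harder than about 30 N, and lay each one flat and lengthwise between the foam ribs of the open storage case, one to a place. When all are in, shut the lid, and leave the timer, the salt jar and the small beaker where they stand.

Things in the scene. Friction and masses are not known exactly. Their poses are not given: they have to be found in the camera images.
- warmer: slide warmer, fixed: a dark bed with four wells, and a white control end on the left; 150 (x) x 300 (y) x 42 mm; origin at the centre of its underside, x from its front (towards the robot) to its back, y to its left, z up. Bed top at z = 40 mm. Wells side by side at y = -112, -60, -8 and 44 mm, 35.5 mm wide, from x = -50 to 39 mm, with upright walls and no finger gaps.
- well_1 (a point): rightmost well: the point over the middle of the step in its floor, level with the bed's top, at (-7.5, -112, 40) mm in the warmer's frame. In each well the floor in front of the step lies 5 mm deep, so that a chamber lies flush with the bed, its middle about 3 mm in front of the step; behind the step is a hollow 24 mm deep, over which the chamber's far end stands out to x = 27 mm.
- well_2 (a point): the same point of the second well from the right, at (-7.5, -60, 40) mm. To tip a chamber: press its far end about 8 mm down with closed fingertips centred 25 mm behind this point (warmer x = 18 mm), draw 4 mm to the back while down, and lift away. If it lies flat again, repeat.
- well_3 (a point): the same point of the third well, at (-7.5, -8, 40) mm. Once tipped, a chamber slips down into the hollow against the back wall, past its balance, and stays tipped by about 23 degrees, near end up: the underside of the near end is then some 5 mm above the bed, free to be gripped across the 32 mm width.
- well_4 (a point): the same point of the leftmost well, next to the control end, at (-7.5, 44, 40) mm in the warmer's frame.
- lever (a joint): lever of the lever-lock switch on the control end. 0 rad: on, leaning 0.35 rad to the back; 0.70 rad: off, leaning 0.35 rad to the front. Its hinge runs along the warmer's y through (0, 116, 28) mm in the warmer's frame; steel bat, tip 81 mm from the hinge; friction 0.05 N m. Collar down, it has only 0.1 rad of play: the collar's cross pin stands in a notch of the gate. Do not force it.
- collar (a joint): height of the lock collar along the lever; 0 m: down in its notch, 0.011 m: fully up at its stop. A spring of 3 N (down) to 6.3 N (up) pulls it down. Keep it at least 7 mm up while the lever crosses the gate; let go at either end, it drops into the notch there.
- collar_grip (a point): grip point of the collar, on the lever's axis, 54 mm from the hinge with the collar down, rising with it. The knurled sleeve, 20 mm in diameter, reaches from 17 mm below to 7 mm above it. Pinch it with the fingers closing along the warmer's y, so that it turns between the pads as the lever swings. The gate's top is at z = 58 mm in the warmer's frame.
- case: grey storage case, fixed, 110 (x) x 266 (y) mm, rim at 26 mm, walls 5 mm; origin at the centre of its underside, x from its front (towards the robot) to its hinge, z up. Foam floor at z = 10 mm. Three foam ribs, 8 mm wide, 6 mm high, at y = -60, 0, 60 mm, only in the far half (x = 3 to 49 mm), leave places centred at y = -90, -30, 30, 90 mm, x = 0; chambers lie along x.
- lid (a joint): lid of the case; 0 rad: shut; starts open at 1.7 to 1.92 rad (1.57 is upright, more leans back). A stiff hinge (0.14 N m) holds it wherever it is left; it can be pushed over from behind, then pressed down from above.
- lid_edge (a point): middle of the lid's free edge, half way through its thickness; the lid is 110 mm from hinge to free edge, 266 mm wide and 10 mm thick.
- lid_hinge (a point): middle of the lid's hinge line, at (55, 0, 26.5) mm in the case's frame; the hinge runs along the case's y.
- chamber_1: glass counting chamber (thick slide) with two cross grooves and frosted fields on its face, 76 (x) x 32 (y) x 5 mm (z), about 32 g, slippery on the bed (friction 0.2); origin at its middle, z out of its face. 3 or 4 of the four are there, each in any of the wells, its x along the warmer's x, its near end 1 to 2 mm from the well's front wall.
- chamber_2: glass counting chamber (thick slide) with two cross grooves and frosted fields on its face, 76 (x) x 32 (y) x 5 mm (z), about 32 g, slippery on the bed (friction 0.2); origin at its middle, z out of its face. 3 or 4 of the four are there, each in any of the wells, its x along the warmer's x, its near end 1 to 2 mm from the well's front wall.
- chamber_3: glass counting chamber (thick slide) with two cross grooves and frosted fields on its face, 76 (x) x 32 (y) x 5 mm (z), about 32 g, slippery on the bed (friction 0.2); origin at its middle, z out of its face. 3 or 4 of the four are there, each in any of the wells, its x along the warmer's x, its near end 1 to 2 mm from the well's front wall.
- chamber_4: glass counting chamber (thick slide) with two cross grooves and frosted fields on its face, 76 (x) x 32 (y) x 5 mm (z), about 32 g, slippery on the bed (friction 0.2); origin at its middle, z out of its face. 3 or 4 of the four are there, each in any of the wells, its x along the warmer's x, its near end 1 to 2 mm from the well's front wall.
- timer: white countdown timer with a red button on top, standing on its edge behind the work, 20 x 64 x 60 mm; bystander, origin at the centre of its underside.
- salt_jar: white plastic screw-cap jar, 56 mm across, 85 mm high, behind the work on the right; bystander, origin at the centre of its underside.
- beaker_small: small glass beaker, 50 x 55 x 58 mm, behind the case; bystander, origin at the centre of its underside.

How it is judged:
By the outcome, as a careful person would: the job done as asked, in the order asked, and still so for the second after the job is handed in, with the robot touching nothing.
Of chamber_1, chamber_2, chamber_3, chamber_4 only 3 to 4 are there at a start; the rules pass over those that are not, and their reading is None.
At some moment in a run one of chamber_1, chamber_2, chamber_3, chamber_4 may be knocked a few centimetres aside while the robot is not near it.
Once in a run the grip may slacken for a moment while it holds something.
It also fails if it takes over 210 s, if anything falls off the work surface, if the arm or the gripper's body presses on something with over 40 N, if the wrist force passes 120 N, or if a joint passes its speed limit or range.

## Working session

There is one attempt and no reset: what is moved stays moved. The work goes in short steps, Python scripts to look and compute and a tool call to move; the robot and the scene stay as the last step left them, time stands still between calls to the robot, and variables do not carry over. Pictures are saved under pics/ and viewed, at most 14 in all, crops included, and the job is handed in when it is done.

Besides the shell and the picture viewer there is one more tool, called in YAML: its name, and indented under it one key for each argument. play_rows: Moves the arm, as the interface text tells. Its arguments: {"type":"object","properties":{"commands":{"type":"array"}},"required":["commands"]}

```bash
ls; mkdir -p pics
cat > look.py <<'E'
import cv2, numpy as np
from rig import bot
def snap(c,fn=None):
    p=bot.camera(c)
    if fn: cv2.imwrite('pics/'+fn,p['frame'])
    return p
E
python3 - <<'E'
from look import *
for c in ['scene','top']:
    p=snap(c,c+'0.png')
    print(c,p['intrinsics'].tolist(),np.round(p['world_to_cam'],4).tolist(),[k for k in p])
    for q in ['warmer','case','lid','lid_edge','lid_hinge','lever','collar_grip','collar','chamber_1','well_1','timer','salt_jar','beaker_small']:
        try: print(q,[(np.round(d['at'],1).tolist(),round(d['confidence'],2)) for d in bot.spot_in(p,q)])
        except Exception as e: print(q,e)
print(bot.get_state(),bot.pinch_z)
E
```

```text
pics
scene [[442.0834072626007, 0.0, 323.81274737763744], [0.0, 442.0834072626007, 242.8581865725431], [0.0, 0.0, 1.0]] [[0.688, -0.7257, 0.0091, -410.7916], [0.5455, 0.5254, 0.6529, -356.1456], [-0.4786, -0.4442, 0.7574, -968.1769], [0.0, 0.0, 0.0, 1.0]] ['frame', 'intrinsics', 'world_to_cam', 'shot']
warmer [([246.1, 228.6], 0.58)]
case [([382.0, 304.4], 0.89), ([403.5, 253.1], 0.38)]
lid [([396.5, 284.5], 0.73), ([232.3, 225.2], 0.73)]
lid_edge [([395.5, 287.2], 0.86), ([251.1, 239.5], 0.35)]
lid_hinge [([395.1, 286.5], 0.86), ([247.2, 233.1], 0.46)]
lever [([224.3, 196.9], 0.53)]
collar_grip [([227.4, 200.9], 0.49)]
collar [([221.5, 199.0], 0.5), ([244.1, 233.1], 0.36), ([251.3, 234.6], 0.33)]
chamber_1 [([270.3, 254.5], 0.8), ([233.4, 224.4], 0.79), ([259.5, 244.4], 0.76), ([244.4, 235.5], 0.71)]
well_1 [([245.7, 232.8], 0.73)]
timer [([381.2, 243.4], 0.62)]
salt_jar [([479.5, 312.8], 0.98), ([226.1, 198.5], 0.64), ([245.3, 232.7], 0.19)]
beaker_small [([404.6, 251.3], 0.63), ([225.1, 199.1], 0.6), ([231.7, 221.9], 0.32)]
top [[483.41563653266263, 0.0, 317.15531290480374], [0.0,
[... 872 characters left out ...]
 1.4, 'joint_positions': array([ 1.18799350e+00,  3.19648527e-01,  1.56452105e+00,  1.25968839e-05,
        1.25739291e+00, -2.00314494e-02]), 'joint_vel': array([-0.00076443, -0.00149209,  0.00029392, -0.00128967,  0.0004395 ,
        0.00098733]), 'tau': array([ 1.07814161e-03, -4.15403044e+01, -2.34423012e+01,  2.38367892e-05,
        1.23136679e-04,  4.14120893e-05]), 'tool_pos': array([204.06505234, 537.58271926, 231.30185655]), 'eef_rot': array([-5.66725359e-01, -3.09004707e+00, -5.01875276e-05]), 'wrist_force': array([ 0.87988132, -0.39130368,  0.01069537]), 'wrist_torque': array([0.0126091 , 0.03041461, 0.00547424]), 'finger_force': 0.0, 'width': 0.999347801996791} 18.700000000000003
```

Run:
```python
import cv2
a=cv2.imread('pics/top0.png')[130:360,100:540]
cv2.imwrite('pics/t0c.png',cv2.resize(a,(800,418),interpolation=cv2.INTER_CUBIC))
a=cv2.imread('pics/scene0.png')[160:360,190:510]
cv2.imwrite('pics/s0c.png',cv2.resize(a,(800,500),interpolation=cv2.INTER_CUBIC))
```

```text
(no output)
```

View pics/t0c.png

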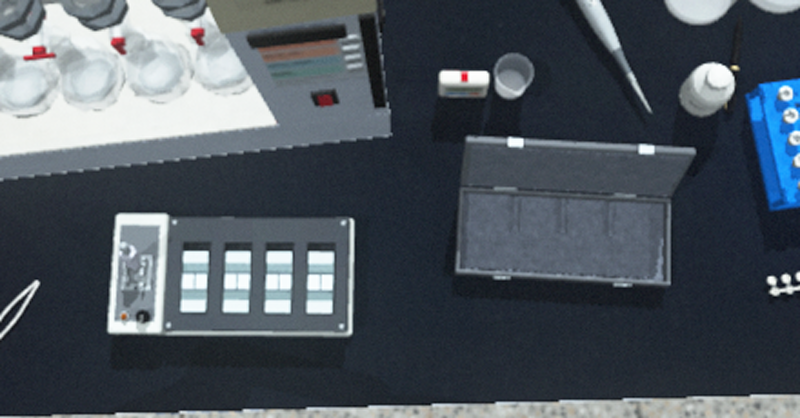

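View pics/s0c.png

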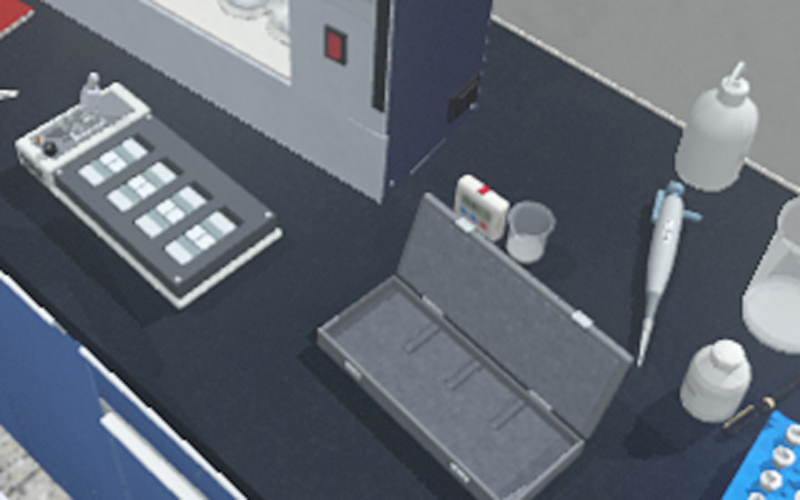

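Top crop shows all four wells holding chambers (crop columns ~195, 237, 279, 320, row ~280); warmer on the left, case with open lid on the right; lever standing at ~(128,250). Coarse fit, then a near look with the wrist camera.

```bash
cat >> look.py <<'E'
from scipy.optimize import least_squares
def proj(p,X):
    X=np.atleast_2d(X); W=p['world_to_cam']; c=X@W[:3,:3].T+W[:3,3]
    K=p['intrinsics']; return np.c_[K[0,2]+K[0,0]*c[:,0]/-c[:,2],K[1,2]+K[1,1]*-c[:,1]/-c[:,2]]
def unproj(p,uv,z):
    W=p['world_to_cam'];K=p['intrinsics'];R=W[:3,:3];o=-R.T@W[:3,3]
    uv=np.atleast_2d(uv).astype(float)
    d=np.c_[(uv[:,0]-K[0,2])/K[0,0],-(uv[:,1]-K[1,2])/K[1,1],-np.ones(len(uv))]@R
    return o+d*((z-o[2])/d[:,2])[:,None]
def place(pose,L):
    x,y,a=pose; L=np.atleast_2d(np.array(L,float)); c,s=np.cos(a),np.sin(a)
    return np.c_[x+c*L[:,0]-s*L[:,1],y+s*L[:,0]+c*L[:,1],L[:,2]]
def fit(obs,x0,shift=False):
    # obs: list of (pic, uv list, local pts)
    f=lambda v:np.concatenate([(proj(p,place(v,L))-np.array(uv)).ravel() for p,uv,L in obs])
    r=least_squares(f,x0,loss='soft_l1',x_scale=[1,1,.01]); return r.x,f(r.x).reshape(-1,2)
E
python3 - <<'E'
from look import *
t=snap('top');s=snap('scene')
T=lambda l:[(100+u/1.818,130+v/1.818) for u,v in l]
S=lambda l:[(190+u/2.5,160+v/2.5) for u,v in l]
W=[(-10.5,44,40),(-10.5,-8,40),(-10.5,-60,40),(-10.5,-112,40),(75,-150,40),(-75,-150,40)]
tw=T([(195,281),(237,281),(279,281),(320,281),(353,218),(350,333)])
sw=S([(115,161),(143,187),(172,212),(204,237),(278,228),(182,300)])
for o in ([(t,tw,W)],[(s,sw,W)],[(t,tw,W),(s,sw,W)]):
    v,r=fit(o,[500,300,0]);print('warmer',v.round(3),np.abs(r).max().round(1))
C=[(-55,133,26),(-55,-133,26),(55,133,26),(55,-133,26)]
tc=T([(456,273),(669,285),(461,190),(671,200)])
sc=S([(318,342),(500,500),(396,280),(583,450)])
for o in ([(t,tc,C)],[(s,sc,C)],[(t,tc,C),(s,sc,C)]):
    v,r=fit(o,[500,-200,0]);print('case',v.round(3),np.abs(r).max().round(1))
# lid edge corners: angle fit
f=lambda th:[(55-110*np.cos(th),133,26.5+110*np.sin(th)),(55-110*np.cos(th),-133,26.5+110*np.sin(th))]
for th in np.arange(1.6,2.0,.05):
    L=place(v,f(th)); print(round(th,2),(proj(t,L)-T([(467,138),(695,150)])).round(1).tolist(),(proj(s,L)-S([(428,197),(632,362)])).round(1).tolist())
print('timer',unproj(t,[353.9,174],60),'beaker',unproj(t,[383.8,172.5],30),'jar',unproj(t,[490,177],60))
w=snap('wrist'); st=bot.get_state(); from scipy.spatial.transform import Rotation as R
Rt=R.from_rotvec(st['eef_rot']).as_matrix();Wc=w['world_to_cam'];o=-Wc[:3,:3].T@Wc[:3,3]
print(Rt.round(3),'cam in tool',Rt.T@(o-st['tool_pos']),(Rt.T@Wc[:3,:3].T).round(3),w['intrinsics'][0,0])
E
```

```text
warmer [ 4.81665e+02  1.92446e+02 -3.90000e-02] 2.6
warmer [ 4.83509e+02  1.86630e+02 -4.00000e-02] 4.4
warmer [ 4.82376e+02  1.91269e+02 -4.00000e-02] 5.0
case [ 5.15051e+02 -2.23411e+02 -9.00000e-02] 1.4
case [ 5.12715e+02 -2.29283e+02 -1.12000e-01] 8.1
case [ 5.15184e+02 -2.24816e+02 -9.70000e-02] 5.8
1.6 [[-0.7, 15.1], [2.8, 16.3]] [[-11.4, 3.6], [-10.2, 7.2]]
1.65 [[-0.5, 12.5], [2.8, 13.7]] [[-9.8, 2.6], [-8.6, 5.9]]
1.7 [[-0.4, 10.1], [2.7, 11.2]] [[-8.2, 1.7], [-7.0, 4.7]]
1.75 [[-0.3, 7.6], [2.6, 8.7]] [[-6.7, 0.9], [-5.5, 3.5]]
1.8 [[-0.2, 5.3], [2.4, 6.3]] [[-5.2, 0.1], [-4.1, 2.4]]
1.85 [[-0.1, 3.0], [2.2, 4.0]] [[-3.7, -0.6], [-2.7, 1.4]]
1.9 [[-0.0, 0.7], [2.0, 1.7]] [[-2.2, -1.1], [-1.3, 0.5]]
1.95 [[0.1, -1.4], [1.7, -0.5]] [[-0.8, -1.6], [-0.0, -0.3]]
timer [[ 713.06386555 -102.44890662   60.        ]] beaker [[ 723.8043642 -174.6847872   30.       ]] jar [[ 694.41692444 -410.52445403   60.        ]]
[[-0.935  0.355  0.   ]
 [ 0.355  0.935  0.   ]
 [ 0.     0.    -1.   ]] cam in tool [  74.36191051    0.31295316 -142.83188587] [[-0.001  0.957  0.29 ]
 [ 1.     0.001  0.001]
 [ 0.     0.29  -0.957]] 417.281064975695
```

play_rows:
  commands:
    - {"dx": -0.053,"dy": -0.0284,"dz": 0.0044,"wx": 0,"wy": 0,"wz": 0,"gripper": 0}
    - {"dx": -0.053,"dy": -0.0284,"dz": 0.0044,"wx": 0,"wy": 0,"wz": 0,"gripper": 0}
    - {"dx": -0.053,"dy": -0.0284,"dz": 0.0044,"wx": 0,"wy": 0,"wz": 0,"gripper": 0}
    - {"dx": -0.053,"dy": -0.0284,"dz": 0.0044,"wx": 0,"wy": 0,"wz": 0,"gripper": 0}
    - {"dx": -0.053,"dy": -0.0284,"dz": 0.0044,"wx": 0,"wy": 0,"wz": 0,"gripper": 0}
    - {"dx": -0.053,"dy": -0.0284,"dz": 0.0044,"wx": 0,"wy": 0,"wz": 0,"gripper": 0}
    - {"dx": -0.053,"dy": -0.0284,"dz": 0.0044,"wx": 0,"wy": 0,"wz": 0,"gripper": 0}
    - {"dx": 0,"dy": 0,"dz": 0,"wx": 0,"wy": 0,"wz": -0.108,"gripper": 0}
    - {"dx": 0,"dy": 0,"dz": 0,"wx": 0,"wy": 0,"wz": -0.108,"gripper": 0}
    - {"dx": 0,"dy": 0,"dz": 0,"wx": 0,"wy": 0,"wz": -0.108,"gripper": 0}

```text
time_s: 2.8
tool_pos: [480.6, 219.7, 200.5]
eef_rot: [0.057, 3.141, 0.0]
wrist_force: [-1.1, 0.0, -0.2]
width: 1.0
finger_force: 0.0
```

```bash
cat >> look.py <<'E'
from scipy.spatial.transform import Rotation as R
def tgt(x,y,z,yaw,pitch=0):
    """tool-frame delta from measured pose to target TCP (tool down, tool y along yaw; pitch about tool y)"""
    st=bot.get_state();Rt=R.from_rotvec(st['eef_rot'])
    G=R.from_euler('z',yaw)*R.from_matrix(np.diag([-1.,1,-1]))*R.from_euler('y',pitch)
    print('t',round(st['time_s'],2),'pos',st['tool_pos'].round(1),'d(mm)',Rt.inv().apply(np.array([x,y,z])-st['tool_pos']).round(1),'rot',(Rt.inv()*G).as_rotvec().round(4),'w',round(st['width'],3),'ff',round(st['finger_force'],1),'F',np.round(st['wrist_force'],1))
E
python3 - <<'E'
from look import *
tgt(480,220,200,-.04)
w=snap('wrist','w1.png')
for q in ['collar_grip','chamber_1','well_1','lever','warmer']:
    print(q,[(np.round(d['at'],1).tolist(),round(d['confidence'],2)) for d in bot.spot_in(w,q)])
E
```

```text
t 2.8 pos [480.6 219.7 200.5] d(mm) [0.6 0.3 0.5] rot [0.0001 0.     0.004 ] w 1.0 ff 0.0 F [-1.1  0.  -0.2]
collar_grip [([316.4, 211.4], 0.57)]
chamber_1 [([207.2, 201.4], 0.97), ([273.7, 199.5], 0.96), ([346.2, 204.0], 0.83), ([136.7, 199.7], 0.68), ([312.5, 209.4], 0.45)]
well_1 [([313.8, 207.2], 0.59)]
lever [([452.1, 255.7], 0.67)]
warmer [([311.4, 211.5], 0.81)]
```

View pics/w1.png

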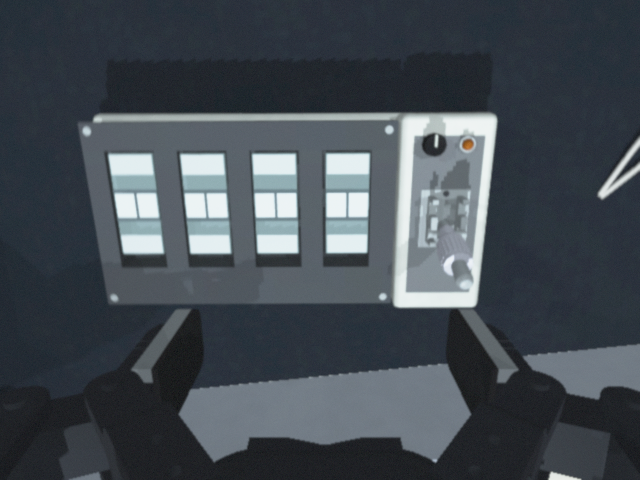

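Wrist view: image up = towards the robot, right = +y; four wells with cols ~130, 204, 276, 347, rows 151–266; lever tip at (463,284), sleeve around (453,250).

Run:
```python
from look import *
w=snap('wrist')
L=[];uv=[]
for y,(a,b,c,d) in {-112:(106,154,121,166),-60:(178,226,188,233),-8:(250,298,256,300),44:(323,370,324,369)}.items():
    L+=[(-50,y-17.75,40),(-50,y+17.75,40),(39,y-17.75,40),(39,y+17.75,40)]
    uv+=[(a,152),(b,152),(c,266.5),(d,266.5)]
L+=[(27.8,116,104.1)];uv+=[(463,284)]
v,r=fit([(w,uv,L)],[482,191,-.04]);print(v.round(4),r.round(1).tolist())
print(proj(w,place(v,[(18.5,116,78.7),(0,116,58)])))
# edges refinement check: gray profiles
g=cv2.cvtColor(w['frame'],6).astype(int)
print(g[230,100:380:2].tolist()); print(g[140:160,130].tolist(),g[256:275,345].tolist(),g[140:160,345].tolist())
```

```text
[ 4.829573e+02  1.922991e+02 -4.040000e-02] [[-2.1, -0.9], [-0.5, -0.9], [0.5, 1.0], [1.1, 1.0], [-1.4, -0.9], [0.2, -0.9], [0.4, 1.0], [1.0, 1.0], [-0.7, -0.9], [0.9, -1.0], [-0.7, 1.0], [1.0, 1.0], [-1.0, -1.0], [1.6, -1.0], [-1.8, 1.0], [-1.1, 1.0], [2.8, 3.8]]
[[454.97155208 259.71372291]
 [448.59772367 225.13095672]]
[93, 94, 90, 91, 91, 95, 94, 88, 57, 85, 154, 157, 157, 155, 157, 159, 164, 163, 162, 164, 164, 164, 164, 162, 164, 163, 164, 163, 164, 163, 146, 93, 91, 92, 93, 94, 93, 95, 95, 96, 96, 94, 74, 75, 151, 158, 157, 161, 164, 164, 163, 165, 163, 164, 164, 163, 164, 162, 163, 164, 163, 162, 164, 164, 151, 85, 92, 94, 94, 94, 94, 95, 95, 96, 94, 94, 89, 69, 149, 159, 162, 162, 164, 162, 165, 163, 163, 163, 163, 163, 162, 161, 163, 164, 163, 162, 164, 164, 151, 77, 80, 96, 95, 96, 97, 97, 93, 93, 94, 94, 94, 67, 72, 153, 163, 163, 163, 164, 162, 161, 163, 162, 164, 164, 164, 162, 162, 162, 164, 162, 163, 164, 162, 148, 78, 92, 94, 95, 96, 95]
[96, 92, 92, 96, 94, 95, 93, 94, 93, 92, 89, 73, 78, 120, 182, 222, 231, 233, 233, 233] [55, 51, 49, 48, 51, 52, 51, 47, 50, 48, 57, 82, 93, 94, 95, 94, 93, 95, 94] [93, 96, 92, 97, 93, 97, 93, 95, 93, 91, 76, 71, 87, 128, 180, 223, 233, 235, 235, 235]
```

```bash
cat >> look.py <<'E'
WP=(482.96,192.3,-.0404)
def wl(x,y,z): return place(WP,[(x,y,z)])[0]
E
python3 - <<'E'
from look import *
p=wl(20,116,64);print(p);tgt(*p,-.0404)
E
```

```text
[507.6288059  307.39756737  64.        ]
t 3.15 pos [480.3 220.1 200.6] d(mm) [-23.8  88.2 136.6] rot [0.0001 0.0001 0.0008] w 1.001 ff 0.0 F [-0.  0.  0.]
```

play_rows:
  commands:
    - {"dx": -0.012,"dy": 0.044,"dz": 0,"wx": 0,"wy": 0,"wz": 0,"gripper": 0.45}
    - {"dx": -0.012,"dy": 0.044,"dz": 0,"wx": 0,"wy": 0,"wz": 0,"gripper": 0.45}
    - {"dx": 0,"dy": 0,"dz": 0.04,"wx": 0,"wy": 0,"wz": 0,"gripper": 0.45}
    - {"dx": 0,"dy": 0,"dz": 0.04,"wx": 0,"wy": 0,"wz": 0,"gripper": 0.45}
    - {"dx": 0,"dy": 0,"dz": 0.03,"wx": 0,"wy": 0,"wz": 0,"gripper": 0.45}
    - {"dx": 0,"dy": 0,"dz": 0.0266,"wx": 0,"wy": 0,"wz": 0,"gripper": 0.45}
    - {"dx": 0,"dy": 0,"dz": 0,"wx": 0,"wy": 0,"wz": 0,"gripper": 0.45}
    - {"dx": 0,"dy": 0,"dz": 0,"wx": 0,"wy": 0,"wz": 0,"gripper": 0.7}
    - {"dx": 0,"dy": 0,"dz": 0,"wx": 0,"wy": 0,"wz": 0,"gripper": 0.7}
    - {"dx": 0,"dy": 0,"dz": 0,"wx": 0,"wy": 0,"wz": 0,"gripper": 0.7}

```text
time_s: 4.4
tool_pos: [508.3, 307.3, 65.0]
eef_rot: [0.061, 3.139, 0.002]
wrist_force: [-0.8, -0.1, 0.2]
width: 0.3
finger_force: 0.0
```

Run:
```python
from look import *
tgt(*wl(20,116,64),-.0404)
w=snap('wrist','w2.png')
```

```text
t 4.4 pos [508.3 307.3  65. ] d(mm) [0.6 0.  1. ] rot [0.0011 0.0016 0.0015] w 0.3 ff 0.0 F [-0.8 -0.1  0.2]
```

View pics/w2.png

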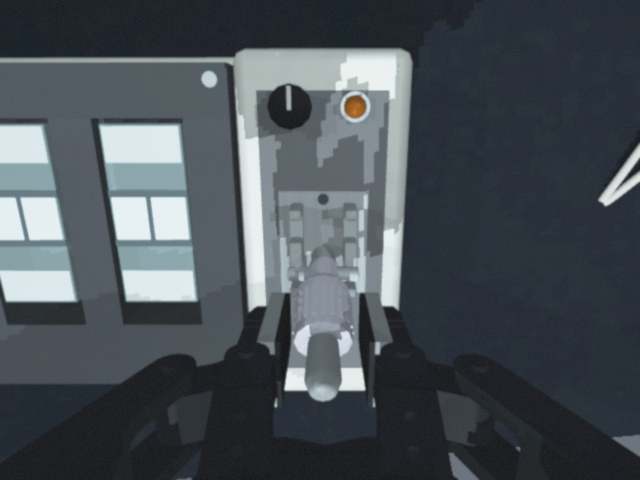

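Lever is centred between the pads (sleeve at (323,305)). Pinch and read the grip force.

play_rows:
  commands:
    - {"dx": 0,"dy": 0,"dz": 0,"wx": 0,"wy": 0,"wz": 0,"gripper": 0.78}
    - {"dx": 0,"dy": 0,"dz": 0,"wx": 0,"wy": 0,"wz": 0,"gripper": 0.8}
    - {"dx": 0,"dy": 0,"dz": 0,"wx": 0,"wy": 0,"wz": 0,"gripper": 0.8}
    - {"dx": 0,"dy": 0,"dz": 0,"wx": 0,"wy": 0,"wz": 0,"gripper": 0.8}
    - {"dx": 0,"dy": 0,"dz": 0,"wx": 0,"wy": 0,"wz": 0,"gripper": 0.8}
    - {"dx": 0,"dy": 0,"dz": 0,"wx": 0,"wy": 0,"wz": 0,"gripper": 0.8}
    - {"dx": 0,"dy": 0,"dz": 0,"wx": 0,"wy": 0,"wz": 0,"gripper": 0.8}
    - {"dx": 0,"dy": 0,"dz": 0,"wx": 0,"wy": 0,"wz": 0,"gripper": 0.8}
    - {"dx": 0,"dy": 0,"dz": 0,"wx": 0,"wy": 0,"wz": 0,"gripper": 0.8}
    - {"dx": 0,"dy": 0,"dz": 0,"wx": 0,"wy": 0,"wz": 0,"gripper": 0.8}

```text
time_s: 5.7
tool_pos: [508.1, 306.9, 64.7]
eef_rot: [0.061, 3.14, 0.0]
wrist_force: [0.6, -1.8, 5.7]
width: 0.213
finger_force: 50.2
```

Run:
```python
from look import *
tgt(*wl(24.8,116,75.2),-.0404)
```

```text
t 5.7 pos [508.1 306.9  64.7] d(mm) [ -4.3   0.5 -10.5] rot [0.0001 0.001  0.0017] w 0.213 ff 50.2 F [ 0.6 -1.8  5.7]
```

play_rows:
  commands:
    - {"dx": -0.001,"dy": 0,"dz": -0.0026,"wx": 0,"wy": 0,"wz": 0,"gripper": 0.8}
    - {"dx": -0.001,"dy": 0,"dz": -0.0026,"wx": 0,"wy": 0,"wz": 0,"gripper": 0.8}
    - {"dx": -0.001,"dy": 0,"dz": -0.0026,"wx": 0,"wy": 0,"wz": 0,"gripper": 0.8}
    - {"dx": -0.0008,"dy": 0,"dz": -0.0024,"wx": 0,"wy": 0,"wz": 0,"gripper": 0.8}
    - {"dx": 0,"dy": 0,"dz": 0,"wx": 0,"wy": 0,"wz": 0,"gripper": 0.8}
    - {"dx": 0,"dy": 0,"dz": 0,"wx": 0,"wy": 0,"wz": 0,"gripper": 0.8}
    - {"dx": 0,"dy": 0,"dz": 0,"wx": 0,"wy": 0,"wz": 0,"gripper": 0.8}
    - {"dx": 0,"dy": 0,"dz": 0,"wx": 0,"wy": 0,"wz": 0,"gripper": 0.8}
    - {"dx": 0,"dy": 0,"dz": 0,"wx": 0,"wy": 0,"wz": 0,"gripper": 0.8}
    - {"dx": 0,"dy": 0,"dz": 0,"wx": 0,"wy": 0,"wz": 0,"gripper": 0.8}

```text
time_s: 6.95
tool_pos: [511.3, 306.8, 74.0]
eef_rot: [-0.061, -3.14, 0.001]
wrist_force: [-1.4, -1.0, -4.7]
width: 0.209
finger_force: 49.3
```

play_rows:
  commands:
    - {"dx": 0.0058,"dy": 0,"dz": -0.0023,"wx": 0,"wy": 0,"wz": 0,"gripper": 0.8}
    - {"dx": 0.0059,"dy": 0,"dz": -0.0013,"wx": 0,"wy": 0,"wz": 0,"gripper": 0.8}
    - {"dx": 0.006,"dy": 0,"dz": -0.0008,"wx": 0,"wy": 0,"wz": 0,"gripper": 0.8}
    - {"dx": 0.0061,"dy": 0,"dz": -0.0003,"wx": 0,"wy": 0,"wz": 0,"gripper": 0.8}
    - {"dx": 0.0061,"dy": 0,"dz": 0.0003,"wx": 0,"wy": 0,"wz": 0,"gripper": 0.8}
    - {"dx": 0.006,"dy": 0,"dz": 0.0008,"wx": 0,"wy": 0,"wz": 0,"gripper": 0.8}
    - {"dx": 0.0059,"dy": 0,"dz": 0.0013,"wx": 0,"wy": 0,"wz": 0,"gripper": 0.8}
    - {"dx": 0.0058,"dy": 0,"dz": 0.0018,"wx": 0,"wy": 0,"wz": 0,"gripper": 0.8}
    - {"dx": 0,"dy": 0,"dz": 0,"wx": 0,"wy": 0,"wz": 0,"gripper": 0.8}
    - {"dx": 0,"dy": 0,"dz": 0,"wx": 0,"wy": 0,"wz": 0,"gripper": 0.8}

```text
time_s: 8.2
tool_pos: [463.3, 308.9, 75.3]
eef_rot: [-0.061, -3.14, -0.0]
wrist_force: [-2.1, -2.9, 0.8]
width: 0.202
finger_force: 6.1
```

Run:
```python
from look import *
tgt(*wl(-23.4,116,74.2),-.0404)
w=snap('wrist','w3.png')
```

```text
t 8.2 pos [463.3 308.9  75.3] d(mm) [-1.   0.3  1.1] rot [ 0.0001 -0.0009  0.0015] w 0.202 ff 6.1 F [-2.1 -2.9  0.8]
```

View pics/w3.png

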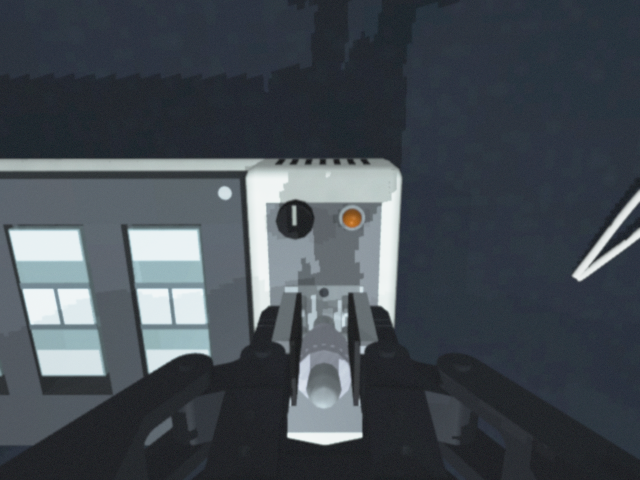

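```bash
cat > lev.py <<'E'
from look import *
import sys
def lever(w,uv):
    for th in np.arange(-.35,.36,.05):
        print(round(th,2),(proj(w,wl(81*np.sin(th),116,28+81*np.cos(th)))[0]-uv).round(1))
E
python3 - <<'E'
from lev import *
w=snap('wrist');lever(w,(325,386));tgt(*wl(20,116,64),-.0404)
E
```

```text
-0.35 [ -0.4 -38.2]
-0.3 [ -0.4 -25. ]
-0.25 [ -0.4 -12.1]
-0.2 [-0.4  0.6]
-0.15 [-0.4 13. ]
-0.1 [-0.4 24.8]
-0.05 [-0.4 36.2]
-0.0 [-0.4 46.9]
0.05 [-0.5 57. ]
0.1 [-0.5 66.4]
0.15 [-0.5 75.1]
0.2 [-0.5 83. ]
0.25 [-0.5 90. ]
0.3 [-0.5 96.3]
0.35 [ -0.5 101.8]
t 8.3 pos [463.7 308.8  75.3] d(mm) [-43.9   0.3  11.3] rot [ 0.0002 -0.0003  0.0014] w 0.198 ff 6.3 F [-2.8 -3.1  3.8]
```

play_rows:
  commands:
    - {"dx": 0,"dy": 0,"dz": 0,"wx": 0,"wy": 0,"wz": 0,"gripper": 0.7}
    - {"dx": 0,"dy": 0,"dz": 0,"wx": 0,"wy": 0,"wz": 0,"gripper": 0.7}
    - {"dx": -0.006,"dy": 0,"dz": 0.004,"wx": 0,"wy": 0,"wz": 0,"gripper": 0.7}
    - {"dx": -0.006,"dy": 0,"dz": 0.0035,"wx": 0,"wy": 0,"wz": 0,"gripper": 0.7}
    - {"dx": 0,"dy": 0,"dz": 0,"wx": 0,"wy": 0,"wz": 0,"gripper": 0.7}
    - {"dx": 0,"dy": 0,"dz": 0,"wx": 0,"wy": 0,"wz": 0,"gripper": 0.7}
    - {"dx": 0,"dy": 0,"dz": 0,"wx": 0,"wy": 0,"wz": 0,"gripper": 0.7}
    - {"dx": 0,"dy": 0,"dz": 0,"wx": 0,"wy": 0,"wz": 0,"gripper": 0.7}
    - {"dx": 0,"dy": 0,"dz": 0,"wx": 0,"wy": 0,"wz": 0,"gripper": 0.7}
    - {"dx": 0,"dy": 0,"dz": 0,"wx": 0,"wy": 0,"wz": 0,"gripper": 0.7}

```text
time_s: 9.55
tool_pos: [476.0, 308.3, 67.2]
eef_rot: [0.061, 3.141, 0.0]
wrist_force: [-0.3, -0.1, -1.2]
width: 0.3
finger_force: 0.0
```

Run:
```python
from lev import *
tgt(*wl(-12,116,68),-.0404)
w=snap('wrist'); a=w['frame'][180:470,220:430]; cv2.imwrite('pics/w4.png',cv2.resize(a,None,fx=2,fy=2,interpolation=cv2.INTER_CUBIC)); 
for th in (-.35,-.3,-.25,-.2,-.15,-.1,0): print(th,(proj(w,wl(81*np.sin(th),116,28+81*np.cos(th)))[0]-[220,180])*2)
```

```text
t 9.55 pos [476.  308.3  67.2] d(mm) [ 0.3  0.3 -0.8] rot [0.0002 0.0002 0.0017] w 0.3 ff 0.0 F [-0.3 -0.1 -1.2]
-0.35 [209.23200158 289.25420813]
-0.3 [209.20587813 318.03166759]
-0.25 [209.17876888 346.47705153]
-0.2 [209.15088226 374.37439584]
-0.15 [209.12243509 401.51620648]
-0.1 [209.09364801 427.70757892]
0 [209.0359287 476.5435636]
```

View pics/w4.png

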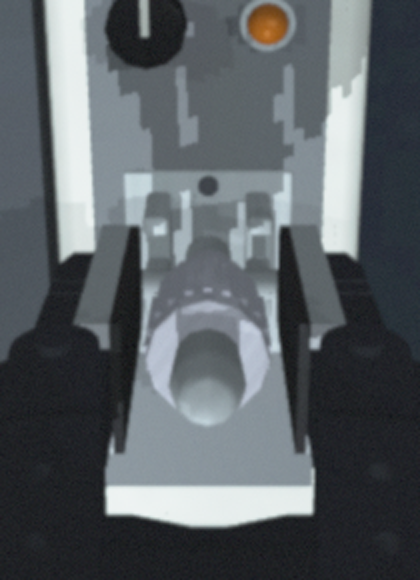

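play_rows:
  commands:
    - {"dx": 0,"dy": 0,"dz": 0,"wx": 0,"wy": 0,"wz": 0,"gripper": 0.86}
    - {"dx": 0,"dy": 0,"dz": 0,"wx": 0,"wy": 0,"wz": 0,"gripper": 0.86}
    - {"dx": 0,"dy": 0,"dz": 0,"wx": 0,"wy": 0,"wz": 0,"gripper": 0.86}
    - {"dx": 0,"dy": 0,"dz": 0,"wx": 0,"wy": 0,"wz": 0,"gripper": 0.86}
    - {"dx": 0,"dy": 0,"dz": 0,"wx": 0,"wy": 0,"wz": 0,"gripper": 0.86}
    - {"dx": 0.0003,"dy": 0,"dz": -0.0015,"wx": 0,"wy": 0,"wz": 0,"gripper": 0.86}
    - {"dx": 0.0003,"dy": 0,"dz": -0.0015,"wx": 0,"wy": 0,"wz": 0,"gripper": 0.86}
    - {"dx": 0,"dy": 0,"dz": 0,"wx": 0,"wy": 0,"wz": 0,"gripper": 0.86}
    - {"dx": 0,"dy": 0,"dz": 0,"wx": 0,"wy": 0,"wz": 0,"gripper": 0.86}
    - {"dx": 0,"dy": 0,"dz": 0,"wx": 0,"wy": 0,"wz": 0,"gripper": 0.86}

```text
time_s: 10.85
tool_pos: [475.3, 308.1, 69.9]
eef_rot: [-0.061, -3.141, 0.001]
wrist_force: [2.4, -4.4, -5.5]
width: 0.219
finger_force: 58.6
```

Firm (59 N). Swing the rest.

play_rows:
  commands:
    - {"dx": 0.0025,"dy": 0,"dz": 0.0003,"wx": 0,"wy": 0,"wz": 0,"gripper": 0.86}
    - {"dx": 0.0025,"dy": 0,"dz": 0.0005,"wx": 0,"wy": 0,"wz": 0,"gripper": 0.86}
    - {"dx": 0.0025,"dy": 0,"dz": 0.0006,"wx": 0,"wy": 0,"wz": 0,"gripper": 0.86}
    - {"dx": 0.0025,"dy": 0,"dz": 0.0007,"wx": 0,"wy": 0,"wz": 0,"gripper": 0.86}
    - {"dx": 0.0015,"dy": 0,"dz": 0.0005,"wx": 0,"wy": 0,"wz": 0,"gripper": 0.86}
    - {"dx": 0,"dy": 0,"dz": 0,"wx": 0,"wy": 0,"wz": 0,"gripper": 0.86}
    - {"dx": 0,"dy": 0,"dz": 0,"wx": 0,"wy": 0,"wz": 0,"gripper": 0.86}
    - {"dx": 0,"dy": 0,"dz": 0,"wx": 0,"wy": 0,"wz": 0,"gripper": 0.86}
    - {"dx": 0,"dy": 0,"dz": 0,"wx": 0,"wy": 0,"wz": 0,"gripper": 0.86}
    - {"dx": 0,"dy": 0,"dz": 0,"wx": 0,"wy": 0,"wz": 0,"gripper": 0.86}

```text
time_s: 12.1
tool_pos: [463.9, 308.7, 67.5]
eef_rot: [0.06, 3.141, -0.0]
wrist_force: [2.7, -2.4, -4.3]
width: 0.211
finger_force: 58.7
```

Run:
```python
from lev import *
tgt(*wl(-22,116,67.6),-.0404)
w=snap('wrist'); a=w['frame'][180:470,220:430]; cv2.imwrite('pics/w5.png',cv2.resize(a,None,fx=2,fy=2,interpolation=cv2.INTER_CUBIC)); 
for th in (-.4,-.35,-.3,-.25,-.2): print(th,(proj(w,wl(81*np.sin(th),116,28+81*np.cos(th)))[0]-[220,180])*2)
```

```text
t 12.1 pos [463.9 308.7  67.5] d(mm) [-1.7  0.5 -0.1] rot [-0.0002  0.0001  0.002 ] w 0.211 ff 58.7 F [ 2.7 -2.4 -4.3]
-0.4 [210.04360915 333.86023939]
-0.35 [210.0092295  362.04639734]
-0.3 [209.97265894 390.00082897]
-0.25 [209.93416416 417.51392784]
-0.2 [209.89403592 444.38139303]
```

View pics/w5.png

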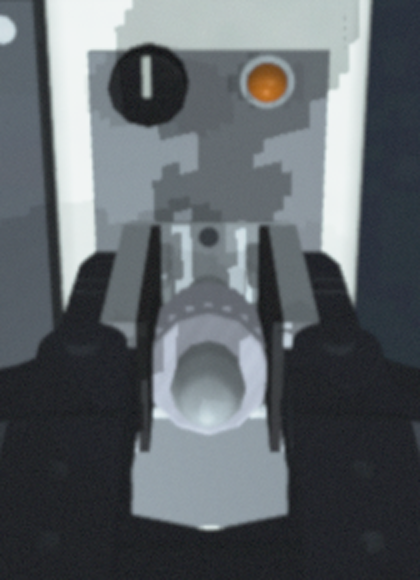

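play_rows:
  commands:
    - {"dx": 0.002,"dy": 0,"dz": 0.0007,"wx": 0,"wy": 0,"wz": 0,"gripper": 0.86}
    - {"dx": 0.002,"dy": 0,"dz": 0.0007,"wx": 0,"wy": 0,"wz": 0,"gripper": 0.86}
    - {"dx": 0,"dy": 0,"dz": 0,"wx": 0,"wy": 0,"wz": 0,"gripper": 0.86}
    - {"dx": 0,"dy": 0,"dz": 0,"wx": 0,"wy": 0,"wz": 0,"gripper": 0.86}
    - {"dx": 0,"dy": 0,"dz": 0,"wx": 0,"wy": 0,"wz": 0,"gripper": 0.7}
    - {"dx": 0,"dy": 0,"dz": 0,"wx": 0,"wy": 0,"wz": 0,"gripper": 0.6}
    - {"dx": 0,"dy": 0,"dz": 0,"wx": 0,"wy": 0,"wz": 0,"gripper": 0.5}
    - {"dx": 0,"dy": 0,"dz": -0.03,"wx": 0,"wy": 0,"wz": 0,"gripper": 0.5}
    - {"dx": 0,"dy": 0,"dz": -0.04,"wx": 0,"wy": 0,"wz": 0,"gripper": 0.5}
    - {"dx": 0,"dy": 0,"dz": -0.03,"wx": 0,"wy": 0,"wz": 0,"gripper": 0.5}

```text
time_s: 13.4
tool_pos: [460.1, 309.5, 168.0]
eef_rot: [0.061, 3.14, 0.003]
wrist_force: [-0.6, -0.1, -1.4]
width: 0.502
finger_force: 0.0
```

Run:
```python
from lev import *
tgt(*wl(18,44,60),-.0404)
w=snap('wrist'); a=w['frame'][180:480,230:420]; cv2.imwrite('pics/w6.png',cv2.resize(a,None,fx=2,fy=2,interpolation=cv2.INTER_CUBIC)); 
P=lambda r,th,y=116:((proj(w,wl(r*np.sin(th),y,28+r*np.cos(th)))[0]-[230,180])*2).round()
for th in (-.4,-.35,-.3,-.25): print(th,P(81,th),'front/back of sleeve top down/up:',P(61,th),P(72,th))
```

```text
t 13.4 pos [460.1 309.5 168. ] d(mm) [-45.4 -72.4 107.9] rot [0.0017 0.0011 0.0012] w 0.502 ff 0.0 F [-0.6 -0.1 -1.4]
-0.4 [187. 139.] front/back of sleeve top down/up: [187. 144.] [187. 142.]
-0.35 [187. 155.] front/back of sleeve top down/up: [187. 155.] [187. 155.]
-0.3 [187. 170.] front/back of sleeve top down/up: [187. 166.] [187. 168.]
-0.25 [187. 186.] front/back of sleeve top down/up: [187. 176.] [187. 181.]
```

View pics/w6.png

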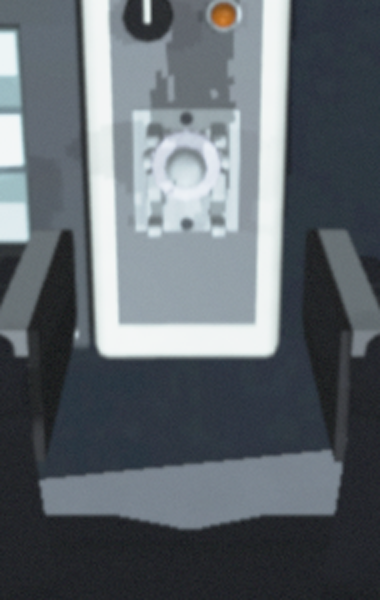

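play_rows:
  commands:
    - {"dx": -0.0227,"dy": -0.0362,"dz": 0,"wx": 0,"wy": 0,"wz": 0,"gripper": 1}
    - {"dx": -0.0227,"dy": -0.0362,"dz": 0,"wx": 0,"wy": 0,"wz": 0,"gripper": 1}
    - {"dx": 0,"dy": 0,"dz": 0.04,"wx": 0,"wy": 0,"wz": 0,"gripper": 1}
    - {"dx": 0,"dy": 0,"dz": 0.04,"wx": 0,"wy": 0,"wz": 0,"gripper": 1}
    - {"dx": 0,"dy": 0,"dz": 0.028,"wx": 0,"wy": 0,"wz": 0,"gripper": 1}
    - {"dx": 0,"dy": 0,"dz": 0,"wx": 0,"wy": 0,"wz": 0,"gripper": 1}
    - {"dx": 0,"dy": 0,"dz": 0,"wx": 0,"wy": 0,"wz": 0,"gripper": 1}
    - {"dx": 0,"dy": 0,"dz": 0,"wx": 0,"wy": 0,"wz": 0,"gripper": 1}
    - {"dx": 0,"dy": 0,"dz": 0,"wx": 0,"wy": 0,"wz": 0,"gripper": 1}
    - {"dx": 0,"dy": 0,"dz": 0,"wx": 0,"wy": 0,"wz": 0,"gripper": 1}

```text
time_s: 14.7
tool_pos: [502.7, 234.9, 58.7]
eef_rot: [0.061, 3.14, 0.001]
wrist_force: [-0.6, -0.0, 0.1]
width: 0.001
finger_force: 0.0
```

Run:
```python
from lev import *
tgt(*wl(18,44,45),-.0404)
w=snap('wrist','w7.png')
P=lambda r,th,y=116:(proj(w,wl(r*np.sin(th),y,28+r*np.cos(th)))[0]).round()
for th in (-.4,-.35,-.3): print(th,P(81,th),'sleeve top down/up:',P(61,th),P(72,th))
```

```text
t 14.7 pos [502.7 234.9  58.7] d(mm) [-0.   0.6 13.7] rot [0.0006 0.001  0.0015] w 0.001 ff 0.0 F [-0.6 -0.   0.1]
-0.4 [621. 216.] sleeve top down/up: [572. 227.] [597. 222.]
-0.35 [622. 233.] sleeve top down/up: [573. 237.] [597. 235.]
-0.3 [622. 250.] sleeve top down/up: [573. 248.] [598. 249.]
```

View pics/w7.png

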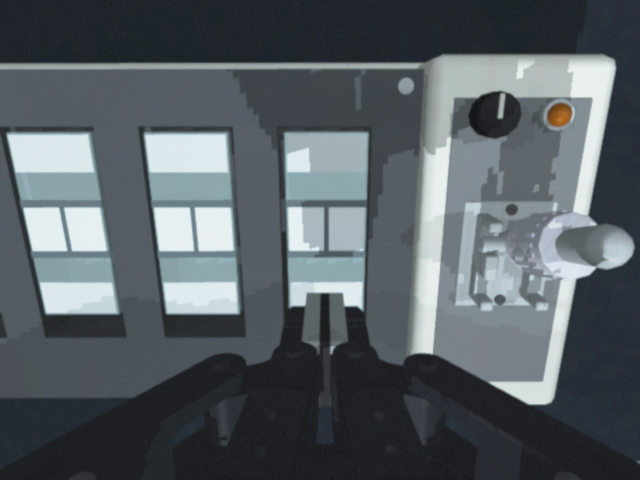

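Collar is down (sleeve top at (568,245)) and the lever leans to the front. Warmer off; press chamber in well 4.

play_rows:
  commands:
    - {"dx": 0,"dy": 0.0005,"dz": 0.0137,"wx": 0,"wy": 0,"wz": 0,"gripper": 1}
    - {"dx": 0,"dy": 0,"dz": 0.004,"wx": 0,"wy": 0,"wz": 0,"gripper": 1}
    - {"dx": 0,"dy": 0,"dz": 0.003,"wx": 0,"wy": 0,"wz": 0,"gripper": 1}
    - {"dx": 0,"dy": 0,"dz": 0.003,"wx": 0,"wy": 0,"wz": 0,"gripper": 1}
    - {"dx": 0,"dy": 0,"dz": 0.003,"wx": 0,"wy": 0,"wz": 0,"gripper": 1}
    - {"dx": 0,"dy": 0,"dz": 0,"wx": 0,"wy": 0,"wz": 0,"gripper": 1}
    - {"dx": -0.002,"dy": 0,"dz": 0,"wx": 0,"wy": 0,"wz": 0,"gripper": 1}
    - {"dx": -0.002,"dy": 0,"dz": 0,"wx": 0,"wy": 0,"wz": 0,"gripper": 1}
    - {"dx": 0,"dy": 0,"dz": 0,"wx": 0,"wy": 0,"wz": 0,"gripper": 1}
    - {"dx": 0,"dy": 0,"dz": 0,"wx": 0,"wy": 0,"wz": 0,"gripper": 1}

```text
time_s: 16.0
tool_pos: [506.4, 235.1, 31.2]
eef_rot: [-0.061, -3.141, 0.0]
wrist_force: [0.1, -0.0, 0.8]
width: 0.001
finger_force: 0.1
```

play_rows:
  commands:
    - {"dx": 0,"dy": 0,"dz": -0.008,"wx": 0,"wy": 0,"wz": 0,"gripper": 1}
    - {"dx": 0,"dy": 0,"dz": -0.02,"wx": 0,"wy": 0,"wz": 0,"gripper": 1}
    - {"dx": 0,"dy": 0,"dz": -0.02,"wx": 0,"wy": 0,"wz": 0,"gripper": 1}
    - {"dx": 0.02,"dy": 0,"dz": -0.03,"wx": 0,"wy": 0,"wz": 0,"gripper": 1}
    - {"dx": 0.04,"dy": 0,"dz": -0.03,"wx": 0,"wy": 0,"wz": 0,"gripper": 0.5}
    - {"dx": 0,"dy": 0,"dz": 0,"wx": 0,"wy": 0,"wz": 0,"gripper": 0.5}
    - {"dx": 0,"dy": 0,"dz": 0,"wx": 0,"wy": 0,"wz": 0,"gripper": 0.5}
    - {"dx": 0,"dy": 0,"dz": 0,"wx": 0,"wy": 0,"wz": 0,"gripper": 0.5}
    - {"dx": 0,"dy": 0,"dz": 0,"wx": 0,"wy": 0,"wz": 0,"gripper": 0.5}
    - {"dx": 0,"dy": 0,"dz": 0,"wx": 0,"wy": 0,"wz": 0,"gripper": 0.5}

```text
time_s: 17.25
tool_pos: [446.7, 237.4, 138.9]
eef_rot: [-0.061, -3.14, 0.001]
wrist_force: [-0.3, -0.4, -0.2]
width: 0.504
finger_force: 0.0
```

Run:
```python
from lev import *
tgt(*wl(-45,44,60),-.0404)
w=snap('wrist','w8.png')
```

```text
t 17.25 pos [446.7 237.4 138.9] d(mm) [ 6.9  0.5 78.9] rot [-0.0004 -0.0008  0.0013] w 0.504 ff 0.0 F [-0.3 -0.4 -0.2]
```

View pics/w8.png

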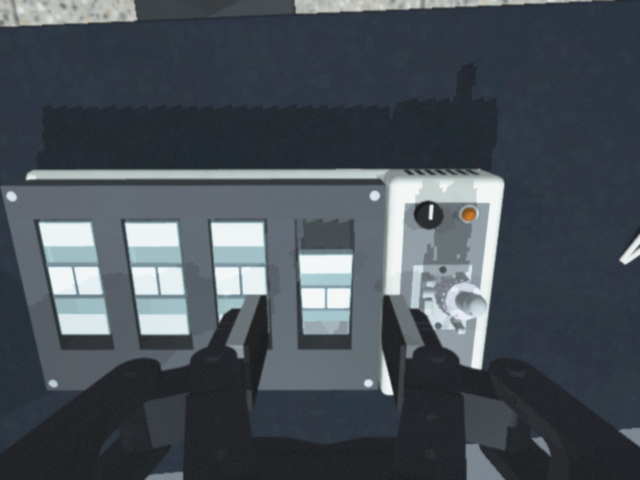

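Well 4's chamber is tipped (near end moved from row 220 to 252). Now tip the other three in sequence.

play_rows:
  commands:
    - {"dx": -0.028,"dy": -0.0257,"dz": 0,"wx": 0,"wy": 0,"wz": 0,"gripper": 1}
    - {"dx": -0.028,"dy": -0.0257,"dz": 0,"wx": 0,"wy": 0,"wz": 0,"gripper": 1}
    - {"dx": 0,"dy": 0,"dz": 0.045,"wx": 0,"wy": 0,"wz": 0,"gripper": 1}
    - {"dx": 0,"dy": 0,"dz": 0.045,"wx": 0,"wy": 0,"wz": 0,"gripper": 1}
    - {"dx": 0,"dy": 0,"dz": 0.003,"wx": 0,"wy": 0,"wz": 0,"gripper": 1}
    - {"dx": 0,"dy": 0,"dz": 0.004,"wx": 0,"wy": 0,"wz": 0,"gripper": 1}
    - {"dx": 0,"dy": 0,"dz": 0.004,"wx": 0,"wy": 0,"wz": 0,"gripper": 1}
    - {"dx": 0,"dy": 0,"dz": 0.003,"wx": 0,"wy": 0,"wz": 0,"gripper": 1}
    - {"dx": 0,"dy": 0,"dz": 0.003,"wx": 0,"wy": 0,"wz": 0,"gripper": 1}
    - {"dx": 0,"dy": 0,"dz": 0,"wx": 0,"wy": 0,"wz": 0,"gripper": 1}

```text
time_s: 18.55
tool_pos: [500.6, 184.0, 32.5]
eef_rot: [0.061, 3.141, 0.0]
wrist_force: [-0.1, -0.1, 0.2]
width: 0.002
finger_force: 0.1
```

play_rows:
  commands:
    - {"dx": -0.002,"dy": 0,"dz": 0,"wx": 0,"wy": 0,"wz": 0,"gripper": 1}
    - {"dx": -0.002,"dy": 0,"dz": 0,"wx": 0,"wy": 0,"wz": 0,"gripper": 1}
    - {"dx": 0,"dy": 0,"dz": 0,"wx": 0,"wy": 0,"wz": 0,"gripper": 1}
    - {"dx": 0,"dy": 0,"dz": -0.014,"wx": 0,"wy": 0,"wz": 0,"gripper": 1}
    - {"dx": 0,"dy": 0,"dz": -0.014,"wx": 0,"wy": 0,"wz": 0,"gripper": 1}
    - {"dx": 0.002,"dy": -0.026,"dz": 0,"wx": 0,"wy": 0,"wz": 0,"gripper": 1}
    - {"dx": 0.002,"dy": -0.026,"dz": 0,"wx": 0,"wy": 0,"wz": 0,"gripper": 1}
    - {"dx": 0,"dy": 0,"dz": 0.013,"wx": 0,"wy": 0,"wz": 0,"gripper": 1}
    - {"dx": 0,"dy": 0,"dz": 0.004,"wx": 0,"wy": 0,"wz": 0,"gripper": 1}
    - {"dx": 0,"dy": 0,"dz": 0,"wx": 0,"wy": 0,"wz": 0,"gripper": 1}

```text
time_s: 19.8
tool_pos: [498.4, 132.7, 43.0]
eef_rot: [-0.06, -3.14, -0.0]
wrist_force: [-0.0, -1.0, 0.0]
width: -0.0
finger_force: 0.0
```

Run:
```python
from lev import *
tgt(*wl(18,-60,32),-.0404)
```

```text
t 19.8 pos [498.4 132.7  43. ] d(mm) [-0.2 -1.  11. ] rot [ 0.0001 -0.0007  0.0023] w -0.0 ff 0.0 F [-0. -1.  0.]
```

play_rows:
  commands:
    - {"dx": 0,"dy": -0.001,"dz": 0.003,"wx": 0,"wy": 0,"wz": 0,"gripper": 1}
    - {"dx": 0,"dy": 0,"dz": 0.004,"wx": 0,"wy": 0,"wz": 0,"gripper": 1}
    - {"dx": 0,"dy": 0,"dz": 0.004,"wx": 0,"wy": 0,"wz": 0,"gripper": 1}
    - {"dx": 0,"dy": 0,"dz": 0,"wx": 0,"wy": 0,"wz": 0,"gripper": 1}
    - {"dx": -0.002,"dy": 0,"dz": 0,"wx": 0,"wy": 0,"wz": 0,"gripper": 1}
    - {"dx": -0.002,"dy": 0,"dz": 0,"wx": 0,"wy": 0,"wz": 0,"gripper": 1}
    - {"dx": 0,"dy": 0,"dz": 0,"wx": 0,"wy": 0,"wz": 0,"gripper": 1}
    - {"dx": 0,"dy": 0,"dz": -0.014,"wx": 0,"wy": 0,"wz": 0,"gripper": 1}
    - {"dx": 0,"dy": 0,"dz": -0.014,"wx": 0,"wy": 0,"wz": 0,"gripper": 1}
    - {"dx": 0.002,"dy": -0.026,"dz": 0,"wx": 0,"wy": 0,"wz": 0,"gripper": 1}

```text
time_s: 21.05
tool_pos: [501.2, 105.9, 62.7]
eef_rot: [0.057, 3.136, 0.002]
wrist_force: [-0.2, -0.2, -0.4]
width: -0.001
finger_force: 0.0
```

play_rows:
  commands:
    - {"dx": 0.002,"dy": -0.026,"dz": 0,"wx": 0,"wy": 0,"wz": 0,"gripper": 1}
    - {"dx": 0,"dy": 0,"dz": 0.014,"wx": 0,"wy": 0,"wz": 0,"gripper": 1}
    - {"dx": 0,"dy": 0,"dz": 0.004,"wx": 0,"wy": 0,"wz": 0,"gripper": 1}
    - {"dx": 0,"dy": 0,"dz": 0.003,"wx": 0,"wy": 0,"wz": 0,"gripper": 1}
    - {"dx": 0,"dy": 0,"dz": 0.003,"wx": 0,"wy": 0,"wz": 0,"gripper": 1}
    - {"dx": 0,"dy": 0,"dz": 0.004,"wx": 0,"wy": 0,"wz": 0,"gripper": 1}
    - {"dx": 0,"dy": 0,"dz": 0,"wx": 0,"wy": 0,"wz": 0,"gripper": 1}
    - {"dx": -0.002,"dy": 0,"dz": 0,"wx": 0,"wy": 0,"wz": 0,"gripper": 1}
    - {"dx": -0.002,"dy": 0,"dz": 0,"wx": 0,"wy": 0,"wz": 0,"gripper": 1}
    - {"dx": 0,"dy": 0,"dz": 0,"wx": 0,"wy": 0,"wz": 0,"gripper": 1}

```text
time_s: 22.3
tool_pos: [500.7, 78.9, 32.5]
eef_rot: [0.061, 3.141, 0.0]
wrist_force: [-0.1, -1.0, 0.0]
width: -0.0
finger_force: 0.0
```

play_rows:
  commands:
    - {"dx": 0,"dy": 0,"dz": -0.01,"wx": 0,"wy": 0,"wz": 0,"gripper": 1}
    - {"dx": 0,"dy": 0,"dz": -0.03,"wx": 0,"wy": 0,"wz": 0,"gripper": 1}
    - {"dx": 0.02,"dy": 0.03,"dz": -0.04,"wx": 0,"wy": 0,"wz": 0,"gripper": 0.45}
    - {"dx": 0.03,"dy": 0.04,"dz": -0.04,"wx": 0,"wy": 0,"wz": 0,"gripper": 0.45}
    - {"dx": 0.03,"dy": 0.03,"dz": -0.02,"wx": 0,"wy": 0,"wz": 0,"gripper": 0.45}
    - {"dx": 0,"dy": 0,"dz": 0,"wx": 0,"wy": 0,"wz": 0,"gripper": 0.45}
    - {"dx": 0,"dy": 0,"dz": 0,"wx": 0,"wy": 0,"wz": 0,"gripper": 0.45}
    - {"dx": 0,"dy": 0,"dz": 0,"wx": 0,"wy": 0,"wz": 0,"gripper": 0.45}
    - {"dx": 0,"dy": 0,"dz": 0,"wx": 0,"wy": 0,"wz": 0,"gripper": 0.45}
    - {"dx": 0,"dy": 0,"dz": 0,"wx": 0,"wy": 0,"wz": 0,"gripper": 0.45}

```text
time_s: 23.55
tool_pos: [425.2, 180.4, 171.0]
eef_rot: [-0.062, -3.14, 0.001]
wrist_force: [-0.7, 0.3, 0.1]
width: 0.55
finger_force: 0.0
```

```bash
cat >> look.py <<'E'
def inw(P,pose=WP):
    P=np.atleast_2d(P);c,s=np.cos(pose[2]),np.sin(pose[2]);d=P[:,:2]-pose[:2]
    return np.c_[d@[c,s],d@[-s,c],P[:,2]]
def glass(w,pose=WP):
    """extents of bright glass in each well column strip, local coords assuming z=49.6 near, from wrist picture"""
    g=cv2.cvtColor(w['frame'],6)
    for y in (-112,-60,-8,44):
        xs=np.arange(-60,45,.5)
        for off in (-8,8):
            uv=proj(w,place(pose,[(x,y+off,49.6) for x in xs])).round().astype(int)
            ok=(uv[:,0]>=0)&(uv[:,0]<640)&(uv[:,1]>=0)&(uv[:,1]<480)
            v=np.where(ok,g[np.clip(uv[:,1],0,479),np.clip(uv[:,0],0,639)],0)
            b=xs[v>125]; print(y,off,'x',b.min() if len(b) else None,b.max() if len(b) else None,end=' | ')
        # y extents along near edge
        ys=np.arange(y-26,y+26,.5); x=b.min()+4 if len(b) else -25
        uv=proj(w,place(pose,[(x,q,48) for q in ys])).round().astype(int); ok=(uv>=0).all(1)&(uv[:,0]<640)&(uv[:,1]<480)
        v=np.where(ok,g[np.clip(uv[:,1],0,479),np.clip(uv[:,0],0,639)],0); c=ys[v>125]
        print('yext',c.min() if len(c) else None,c.max() if len(c) else None)
E
python3 - <<'E'
from lev import *
tgt(*wl(-20,44,60),-.0404)
w=snap('wrist','w9.png'); glass(w)
E
```

```text
t 23.55 pos [425.2 180.4 171. ] d(mm) [-37.4  58.2 110.9] rot [-0.0004 -0.0009  0.0006] w 0.55 ff 0.0 F [-0.7  0.3  0.1]
-112 -8 x -60.0 44.5 | -112 8 x -60.0 22.0 | yext -137.5 -86.5
-60 -8 x -60.0 2.0 | -60 8 x -60.0 44.5 | yext -86.0 -34.5
-8 -8 x -60.0 44.5 | -8 8 x -60.0 44.5 | yext -34.0 17.5
44 -8 x -57.5 -7.0 | 44 8 x -58.0 40.5 | yext 19.0 64.0
```

View pics/w9.png

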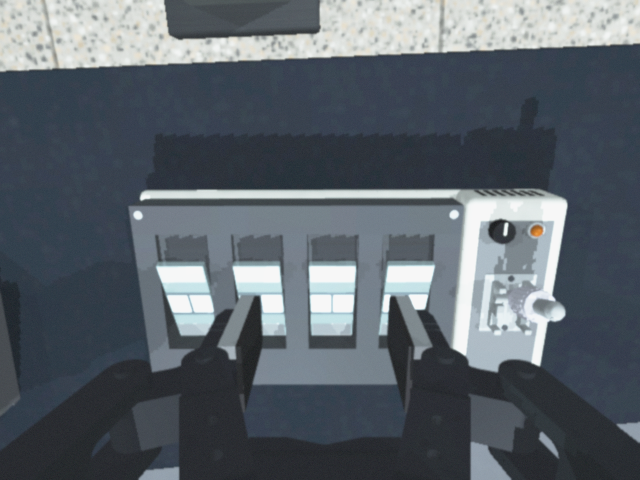

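All four are tipped: near top edges at row ~262, cols 158–207, 233–282, 309–356, 385–435.

```bash
sed -i 's/v>125/v>185/g' look.py
python3 - <<'E'
from lev import *
w=snap('wrist'); glass(w)
for a,b in ((385,435),(309,356),(233,282),(158,207)): print(inw(unproj(w,[(a,263),(b,263)],49.6)).round(1).tolist())
E
```

```text
-112 -8 x -31.0 4.0 | -112 8 x -31.0 20.5 | yext -128.0 -96.5
-60 -8 x -31.0 -11.5 | -60 8 x -31.0 21.0 | yext -76.5 -44.5
-8 -8 x -31.0 21.0 | -8 8 x -31.0 16.5 | yext -24.5 7.0
44 -8 x -31.5 -11.5 | 44 8 x -31.5 1.5 | yext 29.0 60.5
[[-32.9, 27.1, 49.6], [-32.9, 60.8, 49.6]]
[[-32.9, -24.2, 49.6], [-32.9, 7.5, 49.6]]
[[-32.9, -75.5, 49.6], [-32.9, -42.4, 49.6]]
[[-32.8, -126.1, 49.6], [-32.9, -93.1, 49.6]]
```

play_rows:
  commands:
    - {"dx": -0.0177,"dy": 0.0294,"dz": 0,"wx": 0,"wy": 0,"wz": 0,"gripper": 0.56}
    - {"dx": -0.0177,"dy": 0.0294,"dz": 0,"wx": 0,"wy": 0,"wz": 0,"gripper": 0.56}
    - {"dx": 0,"dy": 0,"dz": 0.05,"wx": 0,"wy": 0,"wz": 0,"gripper": 0.56}
    - {"dx": 0,"dy": 0,"dz": 0.04,"wx": 0,"wy": 0,"wz": 0,"gripper": 0.56}
    - {"dx": 0,"dy": 0,"dz": 0.02,"wx": 0,"wy": 0,"wz": 0,"gripper": 0.56}
    - {"dx": 0,"dy": 0,"dz": 0,"wx": 0,"wy": 0,"wz": 0,"gripper": 0.56}
    - {"dx": 0,"dy": 0,"dz": 0,"wx": 0,"wy": 0,"wz": 0,"gripper": 0.56}
    - {"dx": 0,"dy": 0,"dz": 0,"wx": 0,"wy": 0,"wz": 0,"gripper": 0.56}
    - {"dx": 0,"dy": 0,"dz": 0,"wx": 0,"wy": 0,"wz": 0,"gripper": 0.56}
    - {"dx": 0,"dy": 0,"dz": 0,"wx": 0,"wy": 0,"wz": 0,"gripper": 0.56}

```text
time_s: 24.9
tool_pos: [462.9, 238.4, 61.9]
eef_rot: [0.061, 3.14, 0.001]
wrist_force: [-0.1, 0.5, -0.1]
width: 0.437
finger_force: 0.0
```

Run:
```python
from lev import *
tgt(*wl(-22,44.5,41.8),-.0404)
```

```text
t 24.9 pos [462.9 238.4  61.9] d(mm) [ 0.1 -0.8 20.1] rot [0.0005 0.0009 0.0016] w 0.437 ff 0.0 F [-0.1  0.5 -0.1]
```

play_rows:
  commands:
    - {"dx": 0,"dy": -0.0008,"dz": 0.01,"wx": 0,"wy": 0,"wz": 0,"gripper": 0.56}
    - {"dx": 0,"dy": 0,"dz": 0.006,"wx": 0,"wy": 0,"wz": 0,"gripper": 0.56}
    - {"dx": 0,"dy": 0,"dz": 0.003,"wx": 0,"wy": 0,"wz": 0,"gripper": 0.56}
    - {"dx": 0,"dy": 0,"dz": 0.002,"wx": 0,"wy": 0,"wz": 0,"gripper": 0.56}
    - {"dx": 0,"dy": 0,"dz": 0,"wx": 0,"wy": 0,"wz": 0,"gripper": 0.56}
    - {"dx": 0,"dy": 0,"dz": 0,"wx": 0,"wy": 0,"wz": 0,"gripper": 0.56}
    - {"dx": 0,"dy": 0,"dz": 0,"wx": 0,"wy": 0,"wz": 0,"gripper": 0.61}
    - {"dx": 0,"dy": 0,"dz": 0,"wx": 0,"wy": 0,"wz": 0,"gripper": 0.63}
    - {"dx": 0,"dy": 0,"dz": 0,"wx": 0,"wy": 0,"wz": 0,"gripper": 0.63}
    - {"dx": 0,"dy": 0,"dz": 0,"wx": 0,"wy": 0,"wz": 0,"gripper": 0.63}

```text
time_s: 26.15
tool_pos: [462.7, 237.6, 40.6]
eef_rot: [0.061, 3.141, 0.0]
wrist_force: [-0.1, -0.2, 0.9]
width: 0.375
finger_force: 6.4
```

Run:
```python
from lev import *
tgt(*wl(-22,44.5,41.8),-.0404)
w=snap('wrist'); a=w['frame'][200:420,230:450]; cv2.imwrite('pics/w10.png',cv2.resize(a,None,fx=2.5,fy=2.5,interpolation=cv2.INTER_CUBIC))
```

```text
t 26.15 pos [462.7 237.6  40.6] d(mm) [-0.   0.1 -1.2] rot [0.0002 0.0003 0.0017] w 0.375 ff 6.4 F [-0.1 -0.2  0.9]
```

View pics/w10.png

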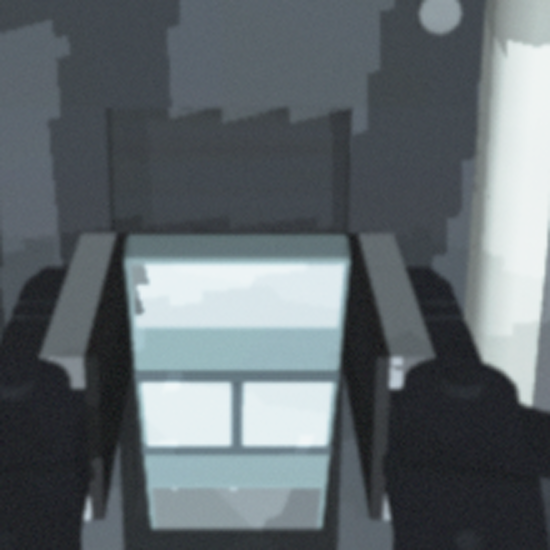

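Pads straddle the near end exactly; light contact at 0.63. Squeeze slightly more.

play_rows:
  commands:
    - {"dx": 0,"dy": 0,"dz": 0,"wx": 0,"wy": 0,"wz": 0,"gripper": 0.634}
    - {"dx": 0,"dy": 0,"dz": 0,"wx": 0,"wy": 0,"wz": 0,"gripper": 0.634}
    - {"dx": 0,"dy": 0,"dz": 0,"wx": 0,"wy": 0,"wz": 0,"gripper": 0.634}
    - {"dx": 0,"dy": 0,"dz": 0,"wx": 0,"wy": 0,"wz": 0,"gripper": 0.634}
    - {"dx": 0,"dy": 0,"dz": 0,"wx": 0,"wy": 0,"wz": 0,"gripper": 0.634}
    - {"dx": 0,"dy": 0,"dz": 0,"wx": 0,"wy": 0,"wz": 0,"gripper": 0.634}
    - {"dx": 0,"dy": 0,"dz": 0,"wx": 0,"wy": 0,"wz": 0,"gripper": 0.634}
    - {"dx": 0,"dy": 0,"dz": 0,"wx": 0,"wy": 0,"wz": 0,"gripper": 0.634}
    - {"dx": 0,"dy": 0,"dz": 0,"wx": 0,"wy": 0,"wz": 0,"gripper": 0.634}
    - {"dx": 0,"dy": 0,"dz": 0,"wx": 0,"wy": 0,"wz": 0,"gripper": 0.634}

```text
time_s: 27.45
tool_pos: [462.7, 237.6, 40.5]
eef_rot: [0.061, 3.141, 0.0]
wrist_force: [0.4, 0.8, 1.2]
width: 0.367
finger_force: 11.9
```

play_rows:
  commands:
    - {"dx": 0,"dy": 0,"dz": 0,"wx": 0,"wy": 0,"wz": 0,"gripper": 0.641}
    - {"dx": 0,"dy": 0,"dz": 0,"wx": 0,"wy": 0,"wz": 0,"gripper": 0.641}
    - {"dx": 0,"dy": 0,"dz": 0,"wx": 0,"wy": 0,"wz": 0,"gripper": 0.641}
    - {"dx": 0,"dy": 0,"dz": 0,"wx": 0,"wy": 0,"wz": 0,"gripper": 0.641}
    - {"dx": 0.002,"dy": 0,"dz": -0.004,"wx": 0,"wy": 0,"wz": 0,"gripper": 0.641}
    - {"dx": 0.002,"dy": 0,"dz": -0.008,"wx": 0,"wy": 0,"wz": 0,"gripper": 0.641}
    - {"dx": 0,"dy": 0,"dz": -0.01,"wx": 0,"wy": 0,"wz": 0,"gripper": 0.641}
    - {"dx": 0,"dy": 0,"dz": -0.015,"wx": 0,"wy": 0,"wz": 0,"gripper": 0.641}
    - {"dx": 0,"dy": 0,"dz": -0.02,"wx": 0,"wy": 0,"wz": 0,"gripper": 0.641}
    - {"dx": 0,"dy": 0,"dz": 0,"wx": 0,"wy": 0,"wz": 0,"gripper": 0.641}

```text
time_s: 28.7
tool_pos: [459.9, 238.3, 99.5]
eef_rot: [0.061, 3.137, 0.003]
wrist_force: [0.4, -1.1, -1.1]
width: 0.36
finger_force: 21.1
```

Run:
```python
from lev import *
tgt(*wl(-22,44.5,41.8),-.0404)
w=snap('wrist','h1.png')
print([(np.round(d['at'],0).tolist(),round(d['confidence'],2)) for d in bot.spot_in(w,'chamber_1')])
g=cv2.cvtColor(w['frame'],6); print(g[230:400:4,320].tolist())
```

```text
t 28.7 pos [459.9 238.3  99.5] d(mm) [-2.6 -0.7 57.8] rot [0.0023 0.0041 0.0016] w 0.36 ff 21.1 F [ 0.4 -1.1 -1.1]
[([325.0, 350.0], 0.79), ([33.0, 296.0], 0.77), ([130.0, 292.0], 0.76), ([219.0, 286.0], 0.59)]
[71, 72, 71, 72, 68, 70, 70, 69, 71, 74, 72, 69, 73, 91, 95, 92, 120, 128, 138, 233, 241, 237, 224, 225, 224, 210, 179, 179, 179, 169, 116, 229, 235, 235, 236, 235, 234, 153, 180, 194, 192, 212, 239]
```

Held at 21 N. Carry towards the case.

play_rows:
  commands:
    - {"dx": 0,"dy": -0.01,"dz": -0.03,"wx": 0,"wy": 0,"wz": 0,"gripper": 0.641}
    - {"dx": 0,"dy": -0.03,"dz": -0.04,"wx": 0,"wy": 0,"wz": 0,"gripper": 0.641}
    - {"dx": -0.005,"dy": -0.05,"dz": 0,"wx": 0,"wy": 0,"wz": 0,"gripper": 0.641}
    - {"dx": -0.005,"dy": -0.055,"dz": 0,"wx": 0,"wy": 0,"wz": 0,"gripper": 0.641}
    - {"dx": -0.005,"dy": -0.055,"dz": 0,"wx": 0,"wy": 0,"wz": 0,"gripper": 0.641}
    - {"dx": -0.005,"dy": -0.055,"dz": 0,"wx": 0,"wy": 0,"wz": 0,"gripper": 0.641}
    - {"dx": -0.005,"dy": -0.055,"dz": 0,"wx": 0,"wy": 0,"wz": 0,"gripper": 0.641}
    - {"dx": -0.005,"dy": -0.055,"dz": 0,"wx": 0,"wy": 0,"wz": 0,"gripper": 0.641}
    - {"dx": -0.005,"dy": -0.045,"dz": 0,"wx": 0,"wy": 0,"wz": 0,"gripper": 0.641}
    - {"dx": -0.003,"dy": -0.03,"dz": 0,"wx": 0,"wy": 0,"wz": 0,"gripper": 0.641}

```text
time_s: 30.05
tool_pos: [479.0, -205.4, 166.4]
eef_rot: [-0.064, -3.139, -0.001]
wrist_force: [0.2, 0.6, -0.8]
width: 0.371
finger_force: 21.2
```

Run:
```python
from look import *
tgt(480,-200,170,-.09)
w=snap('wrist','c1.png')
t=snap('top','tc1.png')
```

```text
t 30.05 pos [ 479.  -205.4  166.4] d(mm) [-0.8  5.5 -3.6] rot [ 0.0006 -0.0017  0.0494] w 0.371 ff 21.2 F [ 0.2  0.6 -0.8]
```

View pics/c1.png

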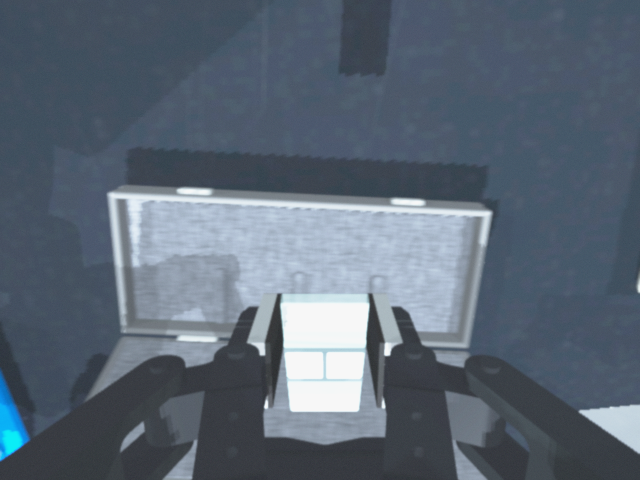

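Case seen from above: front rim corners at (108,191) and (492,211), back rim at (121,335) and (469,349); the held chamber is at cols 283–365.

Run:
```python
from look import *
w=snap('wrist')
C=[(-55,133,26),(-55,-133,26),(55,133,26),(55,-133,26)]
uv=[(492,210),(108,190.5),(469,349),(121,335)]
v,r=fit([(w,uv,C)],[515,-223,-.09]);print(v.round(3),r.round(1).tolist())
f=unproj(w,uv,26);print(f.round(1).tolist(),np.linalg.norm(f[0]-f[1]),np.linalg.norm(f[0]-f[2]),np.arctan2(-(f[0]-f[1])[0],(f[0]-f[1])[1]))
# inner walls and ribs predicted
for l in [(-50,128,26),(-50,-128,26),(50,-128,26),(3,60,16),(3,0,16),(3,-60,16)]: print(l,proj(w,place(v,[l]))[0].round(1))
```

```text
[ 5.18878e+02 -2.26317e+02 -9.30000e-02] [[0.2, 0.1], [-0.5, 0.7], [-0.5, -0.0], [1.0, -1.4]]
[[476.4, -88.9, 26.0], [451.3, -353.2, 26.0], [586.0, -98.6, 26.0], [562.5, -364.8, 26.0]] 265.50220323723926 110.06629993723288 -0.09457827567714704
(-50, 128, 26) [483.9 216.7]
(-50, -128, 26) [115.6 198.7]
(50, -128, 26) [128. 328.]
(3, 60, 16) [378.5 277.1]
(3, 0, 16) [299.2 273.4]
(3, -60, 16) [219.5 269.7]
```

```bash
cat >> look.py <<'E'
CP=(518.9,-226.3,-.093)
def held(w):
    """pose of held glass in tool frame from its bright face (PnP on top-face corners)"""
    g=cv2.cvtColor(w['frame'],6)
    m=((g>165)).astype(np.uint8); m[:, :262]=0; m[:,390:]=0; m[:286]=0; m[425:]=0
    m=cv2.morphologyEx(m,cv2.MORPH_CLOSE,np.ones((15,15),np.uint8))
    n,l,s,c=cv2.connectedComponentsWithStats(m); k=1+np.argmax(s[1:,4])
    hull=cv2.convexHull(np.argwhere(l==k)[:,::-1].astype(np.int32))
    q=cv2.approxPolyN(hull,4,ensure_convex=True)[0].astype(float) if hasattr(cv2,'approxPolyN') else None
    q=q[np.argsort(q[:,1])]; a=q[:2][np.argsort(q[:2,0])]; b=q[2:][np.argsort(q[2:,0])]
    q=np.r_[a,b]; print('corners',q.round().tolist())
    # chamber top face pts: x to far, y left(=image right), z up
    O=np.array([(-38,-16,0),(-38,16,0),(38,-16,0),(38,16,0)],float)
    ok,rv,tv=cv2.solvePnP(O,q,w['intrinsics'],None)
    Rc=cv2.Rodrigues(rv)[0]; F=np.diag([1.,-1,-1]); W=w['world_to_cam']
    Pw=((O@Rc.T+tv.ravel())@F-W[:3,3])@W[:3,:3]
    st=bot.get_state();Rt=R.from_rotvec(st['eef_rot'])
    Pt=Rt.inv().apply(Pw-st['tool_pos']); print('tool-frame corners',Pt.round(1).tolist())
    d=Pt[2:].mean(0)-Pt[:2].mean(0); print('pitch (far end down +)',np.arctan2(d[2],-d[0]).round(3),'near mid',Pt[:2].mean(0).round(1),'far mid',Pt[2:].mean(0).round(1),'yaw',np.arctan2(d[1],-d[0]).round(3))
E
python3 - <<'E'
from look import *
w=snap('wrist'); held(w)
E
```

```text
corners [[262.0, 286.0], [424.0, 286.0], [262.0, 421.0], [353.0, 425.0]]
tool-frame corners [[42.3, -12.4, -68.8], [39.7, 19.3, -65.2], [-23.0, -21.8, -30.9], [-25.5, 9.9, -27.4]]
pitch (far end down +) 0.526 near mid [ 41.    3.4 -67. ] far mid [-24.2  -6.  -29.1] yaw -0.143
```

```bash
sed -i 's/def held(w):/def held(w,q=None):/; s/^    q=cv2.approx.*$/    if q is None: q=cv2.approxPolyN(hull,4,ensure_convex=True)[0].astype(float)\n    q=np.array(q,float)/' look.py
python3 - <<'E'
from look import *
w=snap('wrist')
g=cv2.cvtColor(w['frame'],6)
print(g[288:310,325].tolist(),g[400:420,325].tolist()); print('row308',g[308,274:292].tolist(),g[308,358:376].tolist()); print('row405',g[405,280:300].tolist(),g[405,350:370].tolist())
held(w,[(282,303),(368,303),(290,411),(361,411)])
E
```

```text
[190, 181, 178, 178, 183, 193, 213, 221, 222, 222, 224, 225, 225, 228, 236, 244, 247, 247, 247, 247, 247, 247] [247, 247, 247, 247, 247, 247, 247, 247, 247, 247, 247, 225, 163, 153, 156, 159, 157, 155, 155, 157]
row308 [79, 57, 55, 57, 55, 77, 152, 228, 240, 239, 239, 239, 239, 240, 244, 247, 247, 247] [247, 247, 247, 247, 247, 247, 247, 247, 247, 247, 233, 135, 65, 57, 55, 58, 61, 83]
row405 [159, 161, 163, 161, 163, 165, 164, 157, 161, 208, 244, 247, 247, 247, 247, 247, 247, 247, 247, 247] [247, 247, 247, 247, 247, 247, 247, 247, 246, 208, 164, 157, 153, 153, 156, 156, 156, 155, 155, 149]
corners [[282.0, 303.0], [368.0, 303.0], [290.0, 411.0], [361.0, 411.0]]
tool-frame corners [[7.1, -16.0, -4.2], [7.1, 16.0, -4.3], [-63.4, -15.9, 24.2], [-63.4, 16.1, 24.0]]
pitch (far end down +) 0.382 near mid [ 7.1 -0.  -4.2] far mid [-63.4   0.1  24.1] yaw 0.003
```

```bash
cat >> look.py <<'E'
def putt(y,x=5,z=13.5,mid=(-27.2,0,12.2),pitch=-.382):
    G=R.from_euler('z',CP[2])*R.from_matrix(np.diag([-1.,1,-1]))*R.from_euler('y',pitch)
    T=place(CP,[(x,y,z)])[0]-G.apply(mid); print('TCP target',T.round(1)); tgt(*T,CP[2],pitch)
    tgt(T[0],T[1],T[2]+50,CP[2],pitch)
E
python3 - <<'E'
from look import *
putt(90)
E
```

```text
TCP target [ 502.6 -134.4   14.7]
t 30.3 pos [ 478.9 -202.7  166.7] d(mm) [-21.2  69.  152.1] rot [ 0.0116 -0.3837  0.0532] w 0.357 ff 21.2 F [-1.3 -0.3 -0.1]
t 30.3 pos [ 478.9 -202.7  166.7] d(mm) [-21.1  69.  102.1] rot [ 0.0116 -0.3837  0.0532] w 0.357 ff 21.2 F [-1.3 -0.3 -0.1]
```

play_rows:
  commands:
    - {"dx": -0.007,"dy": 0.023,"dz": 0.02,"wx": 0,"wy": 0,"wz": 0,"gripper": 0.641}
    - {"dx": -0.007,"dy": 0.023,"dz": 0.03,"wx": 0,"wy": 0,"wz": 0,"gripper": 0.641}
    - {"dx": -0.007,"dy": 0.023,"dz": 0.03,"wx": 0,"wy": 0,"wz": 0,"gripper": 0.641}
    - {"dx": 0,"dy": 0,"dz": 0.022,"wx": 0,"wy": 0,"wz": 0,"gripper": 0.641}
    - {"dx": 0,"dy": 0,"dz": 0,"wx": 0.004,"wy": -0.096,"wz": 0.0133,"gripper": 0.641}
    - {"dx": 0,"dy": 0,"dz": 0,"wx": 0.004,"wy": -0.096,"wz": 0.0133,"gripper": 0.641}
    - {"dx": 0,"dy": 0,"dz": 0,"wx": 0.004,"wy": -0.096,"wz": 0.0133,"gripper": 0.641}
    - {"dx": 0,"dy": 0,"dz": 0,"wx": 0,"wy": -0.096,"wz": 0.0133,"gripper": 0.641}
    - {"dx": 0,"dy": 0,"dz": 0,"wx": 0,"wy": 0,"wz": 0,"gripper": 0.641}
    - {"dx": 0,"dy": 0,"dz": 0,"wx": 0,"wy": 0,"wz": 0,"gripper": 0.641}

```text
time_s: 31.55
tool_pos: [504.1, -134.9, 66.0]
eef_rot: [0.125, 2.755, -0.027]
wrist_force: [0.2, 1.2, 0.4]
width: 0.368
finger_force: 21.2
```

Run:
```python
from look import *
putt(90)
w=snap('wrist','c2.png')
g=cv2.cvtColor(w['frame'],6); print(g[284:310,325].tolist(),g[395:420,325].tolist())
```

```text
TCP target [ 502.6 -134.4   14.7]
t 31.55 pos [ 504.1 -134.9   66. ] d(mm) [20.7  0.4 46.9] rot [-0.001   0.0025  0.0025] w 0.368 ff 21.2 F [0.2 1.2 0.4]
t 31.55 pos [ 504.1 -134.9   66. ] d(mm) [1.9 0.3 0.6] rot [-0.001   0.0025  0.0025] w 0.368 ff 21.2 F [0.2 1.2 0.4]
[183, 182, 187, 184, 181, 188, 195, 194, 187, 189, 209, 217, 220, 220, 218, 217, 217, 220, 228, 242, 247, 247, 247, 247, 247, 247] [246, 246, 246, 246, 246, 246, 246, 246, 246, 246, 246, 246, 246, 246, 245, 237, 205, 177, 170, 160, 161, 167, 169, 164, 162]
```

play_rows:
  commands:
    - {"dx": 0.004,"dy": 0.0004,"dz": 0.01,"wx": 0,"wy": 0,"wz": 0,"gripper": 0.641}
    - {"dx": 0.004,"dy": 0,"dz": 0.01,"wx": 0,"wy": 0,"wz": 0,"gripper": 0.641}
    - {"dx": 0.004,"dy": 0,"dz": 0.01,"wx": 0,"wy": 0,"wz": 0,"gripper": 0.641}
    - {"dx": 0.003,"dy": 0,"dz": 0.007,"wx": 0,"wy": 0,"wz": 0,"gripper": 0.641}
    - {"dx": 0.002,"dy": 0,"dz": 0.004,"wx": 0,"wy": 0,"wz": 0,"gripper": 0.641}
    - {"dx": 0.0015,"dy": 0,"dz": 0.003,"wx": 0,"wy": 0,"wz": 0,"gripper": 0.641}
    - {"dx": 0.001,"dy": 0,"dz": 0.002,"wx": 0,"wy": 0,"wz": 0,"gripper": 0.641}
    - {"dx": 0.0005,"dy": 0,"dz": 0.001,"wx": 0,"wy": 0,"wz": 0,"gripper": 0.641}
    - {"dx": 0,"dy": 0,"dz": 0,"wx": 0,"wy": 0,"wz": 0,"gripper": 0.641}
    - {"dx": 0,"dy": 0,"dz": 0,"wx": 0,"wy": 0,"wz": 0,"gripper": 0.641}

```text
time_s: 32.85
tool_pos: [502.4, -135.0, 14.5]
eef_rot: [0.127, 2.754, -0.027]
wrist_force: [-0.3, 0.2, -1.2]
width: 0.368
finger_force: 21.2
```

Run:
```python
from look import *
putt(90,z=13)
```

```text
TCP target [ 502.6 -134.4   14.2]
t 32.85 pos [ 502.4 -135.    14.5] d(mm) [0.1 0.6 0.4] rot [-0.0014  0.0026  0.0012] w 0.368 ff 21.2 F [-0.3  0.2 -1.2]
t 32.85 pos [ 502.4 -135.    14.5] d(mm) [-18.7   0.5 -46. ] rot [-0.0014  0.0026  0.0012] w 0.368 ff 21.2 F [-0.3  0.2 -1.2]
```

play_rows:
  commands:
    - {"dx": 0.0003,"dy": 0,"dz": 0.0008,"wx": 0,"wy": 0,"wz": 0,"gripper": 0.641}
    - {"dx": 0,"dy": 0,"dz": 0,"wx": 0,"wy": 0,"wz": 0,"gripper": 0.62}
    - {"dx": 0,"dy": 0,"dz": 0,"wx": 0,"wy": 0,"wz": 0,"gripper": 0.59}
    - {"dx": 0,"dy": 0,"dz": 0,"wx": 0,"wy": 0,"wz": 0,"gripper": 0.56}
    - {"dx": 0,"dy": 0,"dz": 0,"wx": 0,"wy": 0,"wz": 0,"gripper": 0.54}
    - {"dx": 0,"dy": 0,"dz": 0,"wx": 0,"wy": 0,"wz": 0,"gripper": 0.54}
    - {"dx": -0.004,"dy": 0,"dz": -0.01,"wx": 0,"wy": 0,"wz": 0,"gripper": 0.54}
    - {"dx": -0.008,"dy": 0,"dz": -0.02,"wx": 0,"wy": 0,"wz": 0,"gripper": 0.54}
    - {"dx": -0.012,"dy": 0,"dz": -0.03,"wx": 0,"wy": 0,"wz": 0,"gripper": 0.54}
    - {"dx": -0.016,"dy": 0,"dz": -0.04,"wx": 0,"wy": 0,"wz": 0,"gripper": 0.54}

```text
time_s: 34.1
tool_pos: [501.1, -134.6, 121.3]
eef_rot: [0.127, 2.758, -0.027]
wrist_force: [1.2, -0.4, 0.0]
width: 0.457
finger_force: 0.0
```

play_rows:
  commands:
    - {"dx": 0,"dy": 0,"dz": 0,"wx": 0,"wy": 0.128,"wz": -0.016,"gripper": 0.54}
    - {"dx": 0,"dy": 0,"dz": 0,"wx": 0,"wy": 0.128,"wz": -0.016,"gripper": 0.54}
    - {"dx": 0,"dy": 0,"dz": 0,"wx": 0,"wy": 0.128,"wz": -0.016,"gripper": 0.54}
    - {"dx": 0,"dy": 0,"dz": 0,"wx": 0,"wy": 0,"wz": 0,"gripper": 0.54}
    - {"dx": 0.01,"dy": 0.05,"dz": 0,"wx": 0,"wy": 0,"wz": 0,"gripper": 0.56}
    - {"dx": 0.01,"dy": 0.05,"dz": 0,"wx": 0,"wy": 0,"wz": 0,"gripper": 0.56}
    - {"dx": 0.01,"dy": 0.05,"dz": 0,"wx": 0,"wy": 0,"wz": 0,"gripper": 0.56}
    - {"dx": 0.01,"dy": 0.05,"dz": 0,"wx": 0,"wy": 0,"wz": 0,"gripper": 0.56}
    - {"dx": 0.01,"dy": 0.05,"dz": 0,"wx": 0,"wy": 0,"wz": 0,"gripper": 0.56}
    - {"dx": 0,"dy": 0.05,"dz": 0,"wx": 0,"wy": 0,"wz": 0,"gripper": 0.56}

```text
time_s: 35.35
tool_pos: [463.5, 168.1, 117.7]
eef_rot: [-0.072, -3.14, 0.016]
wrist_force: [0.5, 0.6, -0.1]
width: 0.443
finger_force: 0.0
```

Run:
```python
from look import *
tgt(*wl(-22,-8.4,60),-.0404)
w=snap('wrist','d1.png'); glass(w)
t=snap('top','tc2.png'); cv2.imwrite('pics/tc2c.png',t['frame'][200:310,340:480])
g=cv2.cvtColor(t['frame'],6)
for y in (90,30,-30,-90):
    uv=proj(t,place(CP,[(5+x,y+d,15) for x in range(-50,48,4) for d in (0,)])).round().astype(int); print(y,g[uv[:,1],uv[:,0]].tolist())
    uv=proj(t,place(CP,[(5,y+d,15) for d in range(-28,30,4)])).round().astype(int); print('   across',g[uv[:,1],uv[:,0]].tolist())
```

```text
t 35.35 pos [463.5 168.1 117.7] d(mm) [ 3.6 17.1 57.6] rot [-0.0102 -0.0001 -0.0054] w 0.443 ff 0.0 F [ 0.5  0.6 -0.1]
-112 -8 x -30.5 -4.0 | -112 8 x -30.5 13.5 | yext -127.0 -92.5
-60 -8 x -31.0 4.5 | -60 8 x -31.0 13.5 | yext -75.5 -40.5
-8 -8 x -31.0 13.5 | -8 8 x -30.5 14.5 | yext -23.5 11.0
44 -8 x None None | 44 8 x None None | yext None None
90 [168, 166, 168, 203, 202, 165, 99, 178, 186, 185, 186, 118, 191, 191, 131, 118, 125, 97, 85, 88, 85, 86, 88, 82, 72]
   across [90, 85, 69, 87, 90, 90, 87, 191, 201, 200, 201, 200, 203, 202, 199]
30 [85, 86, 84, 87, 91, 86, 88, 88, 89, 81, 86, 87, 86, 80, 84, 86, 88, 108, 112, 107, 108, 106, 116, 83, 101]
   across [107, 108, 89, 88, 89, 87, 89, 86, 90, 87, 88, 94, 91, 88, 85]
-30 [89, 100, 106, 107, 108, 110, 108, 103, 106, 107, 114, 110, 111, 112, 108, 107, 106, 104, 111, 103, 105, 115, 116, 101, 85]
   across [110, 98, 98, 101, 103, 107, 109, 111, 108, 105, 108, 114, 117, 107, 90]
-90 [101, 106, 106, 104, 111, 107, 107, 106, 109, 107, 107, 109, 115, 115, 114, 109, 106, 108, 105, 107, 108, 107, 107, 83, 97]
   across [104, 99, 92, 93, 106, 108, 109, 115, 103, 109, 109, 108, 112, 108, 99]
```

```bash
cat >> look.py <<'E'
def incase(t,hi=150,z=15):
    g=cv2.cvtColor(t['frame'],6); m=(g>hi).astype(np.uint8)
    poly=proj(t,place(CP,[(-48,-126,z),(-48,126,z),(48,126,z),(48,-126,z)])).astype(np.int32)
    k=np.zeros_like(m);cv2.fillPoly(k,[poly],1); m=cv2.morphologyEx(m&k,cv2.MORPH_CLOSE,np.ones((5,5),np.uint8))
    n,l,s,c=cv2.connectedComponentsWithStats(m)
    for i in range(1,n):
        if s[i,4]<40: continue
        P=inw(unproj(t,np.argwhere(l==i)[:,::-1],z),CP)[:,:2]
        (cx,cy),(a,b),an=cv2.minAreaRect(P.astype(np.float32)); print('blob c',round(cx,1),round(cy,1),'size',round(a,1),round(b,1),'ang',round(an,1),'ext',P.min(0).round(0),P.max(0).round(0))
E
python3 - <<'E'
from look import *
t=snap('top'); incase(t)
s=snap('scene');incase(s)
print([(np.round(d['at']).tolist(),round(d['confidence'],2)) for d in bot.spot_in(t,'chamber_1')])
E
```

```text
blob c -11.9 104.1 size 72.3 32.2 ang 2.4 ext [-48.  86.] [ 25. 120.]
blob c -10.2 102.1 size 72.7 32.3 ang 4.5 ext [-47.  84.] [ 26. 119.]
[([276.0, 279.0], 0.91), ([364.0, 264.0], 0.76), ([256.0, 276.0], 0.73), ([238.0, 268.0], 0.62)]
```

The first chamber lies in its place but was knocked ~13 mm aside (case (-11,103)); I'll recentre it later. Next chamber: well 3.

play_rows:
  commands:
    - {"dx": 0,"dy": 0,"dz": 0,"wx": -0.0102,"wy": 0,"wz": -0.0054,"gripper": 0.56}
    - {"dx": 0.0036,"dy": 0.0171,"dz": 0,"wx": 0,"wy": 0,"wz": 0,"gripper": 0.56}
    - {"dx": 0,"dy": 0,"dz": 0.03,"wx": 0,"wy": 0,"wz": 0,"gripper": 0.56}
    - {"dx": 0,"dy": 0,"dz": 0.025,"wx": 0,"wy": 0,"wz": 0,"gripper": 0.56}
    - {"dx": 0,"dy": 0,"dz": 0,"wx": 0,"wy": 0,"wz": 0,"gripper": 0.56}
    - {"dx": 0,"dy": 0,"dz": 0,"wx": 0,"wy": 0,"wz": 0,"gripper": 0.56}
    - {"dx": 0,"dy": 0,"dz": 0,"wx": 0,"wy": 0,"wz": 0,"gripper": 0.56}
    - {"dx": 0,"dy": 0,"dz": 0,"wx": 0,"wy": 0,"wz": 0,"gripper": 0.56}
    - {"dx": 0,"dy": 0,"dz": 0,"wx": 0,"wy": 0,"wz": 0,"gripper": 0.56}
    - {"dx": 0,"dy": 0,"dz": 0,"wx": 0,"wy": 0,"wz": 0,"gripper": 0.56}

```text
time_s: 36.85
tool_pos: [462.8, 184.4, 63.1]
eef_rot: [0.063, 3.141, -0.001]
wrist_force: [-0.5, 0.6, 0.3]
width: 0.44
finger_force: 0.0
```

Run:
```python
from look import *
tgt(*wl(-22,-8.2,40.5),-.0404); glass(snap('wrist'))
```

```text
t 36.85 pos [462.8 184.4  63.1] d(mm) [ 2.2  0.5 22.6] rot [-0.0004  0.0001  0.0001] w 0.44 ff 0.0 F [-0.5  0.6  0.3]
-112 -8 x -30.0 -19.0 | -112 8 x -30.0 1.5 | yext -127.5 -97.0
-60 -8 x -30.5 1.5 | -60 8 x -30.5 -4.5 | yext -76.0 -45.5
-8 -8 x -30.5 5.5 | -8 8 x -30.5 1.5 | yext -24.0 6.5
44 -8 x None None | 44 8 x None None | yext None None
```

play_rows:
  commands:
    - {"dx": 0.0022,"dy": 0,"dz": 0.01,"wx": 0,"wy": 0,"wz": 0,"gripper": 0.56}
    - {"dx": 0,"dy": 0,"dz": 0.007,"wx": 0,"wy": 0,"wz": 0,"gripper": 0.56}
    - {"dx": 0,"dy": 0,"dz": 0.0035,"wx": 0,"wy": 0,"wz": 0,"gripper": 0.56}
    - {"dx": 0,"dy": 0,"dz": 0.002,"wx": 0,"wy": 0,"wz": 0,"gripper": 0.56}
    - {"dx": 0,"dy": 0,"dz": 0,"wx": 0,"wy": 0,"wz": 0,"gripper": 0.56}
    - {"dx": 0,"dy": 0,"dz": 0,"wx": 0,"wy": 0,"wz": 0,"gripper": 0.6}
    - {"dx": 0,"dy": 0,"dz": 0,"wx": 0,"wy": 0,"wz": 0,"gripper": 0.625}
    - {"dx": 0,"dy": 0,"dz": 0,"wx": 0,"wy": 0,"wz": 0,"gripper": 0.635}
    - {"dx": 0,"dy": 0,"dz": 0,"wx": 0,"wy": 0,"wz": 0,"gripper": 0.641}
    - {"dx": 0,"dy": 0,"dz": 0,"wx": 0,"wy": 0,"wz": 0,"gripper": 0.641}

```text
time_s: 38.15
tool_pos: [460.7, 184.5, 40.7]
eef_rot: [0.063, 3.141, -0.001]
wrist_force: [-0.1, -0.5, 1.9]
width: 0.361
finger_force: 21.2
```

play_rows:
  commands:
    - {"dx": 0,"dy": 0,"dz": 0,"wx": 0,"wy": 0,"wz": 0,"gripper": 0.641}
    - {"dx": 0.002,"dy": 0,"dz": -0.004,"wx": 0,"wy": 0,"wz": 0,"gripper": 0.641}
    - {"dx": 0.002,"dy": 0,"dz": -0.008,"wx": 0,"wy": 0,"wz": 0,"gripper": 0.641}
    - {"dx": 0,"dy": 0,"dz": -0.01,"wx": 0,"wy": 0,"wz": 0,"gripper": 0.641}
    - {"dx": 0,"dy": 0,"dz": -0.02,"wx": 0,"wy": 0,"wz": 0,"gripper": 0.641}
    - {"dx": 0,"dy": 0,"dz": -0.03,"wx": 0,"wy": 0,"wz": 0,"gripper": 0.641}
    - {"dx": 0,"dy": -0.01,"dz": -0.03,"wx": 0,"wy": 0,"wz": 0,"gripper": 0.641}
    - {"dx": 0,"dy": -0.03,"dz": 0,"wx": 0,"wy": 0,"wz": 0,"gripper": 0.641}
    - {"dx": 0,"dy": -0.03,"dz": 0,"wx": 0,"wy": 0,"wz": 0,"gripper": 0.641}
    - {"dx": 0,"dy": -0.03,"dz": 0,"wx": 0,"wy": 0,"wz": 0,"gripper": 0.641}

```text
time_s: 39.4
tool_pos: [452.6, 84.0, 143.4]
eef_rot: [0.062, 3.14, -0.001]
wrist_force: [0.8, 0.2, 0.0]
width: 0.37
finger_force: 21.1
```

```bash
cat >> look.py <<'E'
def edges(w):
    g=cv2.cvtColor(w['frame'],6).astype(int); c=g[:,318:332].mean(1)
    print('near rows',c[284:312].round().astype(int).tolist(),'far',c[398:422].round().astype(int).tolist())
    print('cols r308',[int(v) for v in g[308,274:290]],[int(v) for v in g[308,360:376]])
E
python3 - <<'E'
from look import *
putt(30); edges(snap('wrist'))
E
```

```text
TCP target [ 497.  -194.1   14.7]
t 39.4 pos [452.6  84.  143.4] d(mm) [ -55.3 -276.1  128.9] rot [ 0.0098 -0.3808  0.0526] w 0.37 ff 21.1 F [0.8 0.2 0. ]
t 39.4 pos [452.6  84.  143.4] d(mm) [ -55.4 -276.1   78.9] rot [ 0.0098 -0.3808  0.0526] w 0.37 ff 21.1 F [0.8 0.2 0. ]
near rows [247, 247, 247, 246, 236, 194, 182, 201, 211, 213, 214, 216, 216, 216, 217, 216, 217, 216, 215, 230, 236, 240, 246, 247, 247, 247, 247, 247] far [247, 247, 247, 247, 247, 247, 247, 247, 247, 247, 247, 246, 231, 150, 82, 64, 64, 65, 64, 65, 64, 63, 62, 63]
cols r308 [54, 44, 43, 40, 39, 55, 110, 173, 195, 193, 192, 203, 224, 236, 241, 245] [246, 246, 246, 246, 246, 246, 244, 229, 173, 99, 47, 43, 43, 41, 44, 62]
```

play_rows:
  commands:
    - {"dx": -0.0092,"dy": -0.046,"dz": 0,"wx": 0,"wy": 0,"wz": 0,"gripper": 0.641}
    - {"dx": -0.0092,"dy": -0.046,"dz": 0,"wx": 0,"wy": 0,"wz": 0,"gripper": 0.641}
    - {"dx": -0.0092,"dy": -0.046,"dz": 0,"wx": 0,"wy": 0,"wz": 0,"gripper": 0.641}
    - {"dx": -0.0092,"dy": -0.046,"dz": 0,"wx": 0,"wy": 0,"wz": 0,"gripper": 0.641}
    - {"dx": -0.0092,"dy": -0.046,"dz": 0.02,"wx": 0,"wy": 0,"wz": 0,"gripper": 0.641}
    - {"dx": -0.0092,"dy": -0.046,"dz": 0.05,"wx": 0,"wy": 0,"wz": 0,"gripper": 0.641}
    - {"dx": 0,"dy": 0,"dz": 0,"wx": 0.003,"wy": -0.096,"wz": 0.0133,"gripper": 0.641}
    - {"dx": 0,"dy": 0,"dz": 0,"wx": 0.003,"wy": -0.096,"wz": 0.0133,"gripper": 0.641}
    - {"dx": 0,"dy": 0,"dz": 0,"wx": 0.003,"wy": -0.096,"wz": 0.0133,"gripper": 0.641}
    - {"dx": 0,"dy": 0,"dz": 0,"wx": 0,"wy": -0.094,"wz": 0.0133,"gripper": 0.641}

```text
time_s: 40.7
tool_pos: [496.2, -189.1, 77.9]
eef_rot: [0.129, 2.753, -0.025]
wrist_force: [0.7, 0.3, -0.8]
width: 0.365
finger_force: 21.2
```

Run:
```python
from look import *
putt(30,z=12.8); edges(snap('wrist'))
```

```text
TCP target [ 497.  -194.1   14. ]
t 40.7 pos [ 496.2 -189.1   77.9] d(mm) [22.9 -4.9 59.7] rot [-0.0002  0.0037 -0.0007] w 0.365 ff 21.2 F [ 0.7  0.3 -0.8]
t 40.7 pos [ 496.2 -189.1   77.9] d(mm) [ 4.1 -4.9 13.4] rot [-0.0002  0.0037 -0.0007] w 0.365 ff 21.2 F [ 0.7  0.3 -0.8]
near rows [157, 159, 159, 157, 156, 157, 159, 160, 163, 166, 179, 185, 185, 186, 186, 188, 190, 191, 200, 225, 242, 246, 247, 247, 247, 247, 247, 247] far [247, 247, 247, 247, 247, 247, 247, 246, 242, 239, 238, 233, 212, 168, 142, 140, 145, 148, 148, 148, 148, 145, 142, 141]
cols r308 [61, 48, 50, 46, 44, 68, 145, 215, 223, 212, 211, 217, 230, 243, 247, 247] [247, 247, 247, 247, 247, 247, 247, 242, 208, 113, 50, 43, 48, 45, 48, 67]
```

Good. Descend, then release and retreat slowly.

play_rows:
  commands:
    - {"dx": 0.004,"dy": -0.0025,"dz": 0.01,"wx": 0,"wy": 0,"wz": 0,"gripper": 0.641}
    - {"dx": 0.0045,"dy": -0.0024,"dz": 0.012,"wx": 0,"wy": 0,"wz": 0,"gripper": 0.641}
    - {"dx": 0.0045,"dy": 0,"dz": 0.012,"wx": 0,"wy": 0,"wz": 0,"gripper": 0.641}
    - {"dx": 0.004,"dy": 0,"dz": 0.0105,"wx": 0,"wy": 0,"wz": 0,"gripper": 0.641}
    - {"dx": 0.002,"dy": 0,"dz": 0.006,"wx": 0,"wy": 0,"wz": 0,"gripper": 0.641}
    - {"dx": 0.002,"dy": 0,"dz": 0.005,"wx": 0,"wy": 0,"wz": 0,"gripper": 0.641}
    - {"dx": 0.001,"dy": 0,"dz": 0.0025,"wx": 0,"wy": 0,"wz": 0,"gripper": 0.641}
    - {"dx": 0.0005,"dy": 0,"dz": 0.0015,"wx": 0,"wy": 0,"wz": 0,"gripper": 0.641}
    - {"dx": 0,"dy": 0,"dz": 0,"wx": 0,"wy": 0,"wz": 0,"gripper": 0.641}
    - {"dx": 0,"dy": 0,"dz": 0,"wx": 0,"wy": 0,"wz": 0,"gripper": 0.641}

```text
time_s: 42.0
tool_pos: [498.4, -193.3, 16.3]
eef_rot: [0.131, 2.762, -0.028]
wrist_force: [0.7, -1.3, -0.5]
width: 0.361
finger_force: 21.2
```

play_rows:
  commands:
    - {"dx": 0,"dy": 0,"dz": 0,"wx": 0,"wy": 0,"wz": 0,"gripper": 0.632}
    - {"dx": 0,"dy": 0,"dz": 0,"wx": 0,"wy": 0,"wz": 0,"gripper": 0.62}
    - {"dx": 0,"dy": 0,"dz": 0,"wx": 0,"wy": 0,"wz": 0,"gripper": 0.6}
    - {"dx": 0,"dy": 0,"dz": 0,"wx": 0,"wy": 0,"wz": 0,"gripper": 0.57}
    - {"dx": 0,"dy": 0,"dz": 0,"wx": 0,"wy": 0,"wz": 0,"gripper": 0.54}
    - {"dx": 0,"dy": 0,"dz": 0,"wx": 0,"wy": 0,"wz": 0,"gripper": 0.54}
    - {"dx": -0.004,"dy": 0,"dz": -0.01,"wx": 0,"wy": 0,"wz": 0,"gripper": 0.54}
    - {"dx": -0.008,"dy": 0,"dz": -0.02,"wx": 0,"wy": 0,"wz": 0,"gripper": 0.54}
    - {"dx": -0.012,"dy": 0,"dz": -0.03,"wx": 0,"wy": 0,"wz": 0,"gripper": 0.54}
    - {"dx": -0.016,"dy": 0,"dz": -0.04,"wx": 0,"wy": 0,"wz": 0,"gripper": 0.54}

```text
time_s: 43.25
tool_pos: [498.0, -192.9, 123.9]
eef_rot: [0.132, 2.765, -0.027]
wrist_force: [0.2, 0.3, 0.9]
width: 0.461
finger_force: 0.0
```

Run:
```python
from look import *
tgt(*wl(-21,-60.2,100),-.0404)
w=snap('wrist','e1.png'); incase(w,200)
```

```text
t 43.25 pos [ 498.  -192.9  123.9] d(mm) [ 73.2 320.7  -3.5] rot [-0.0116  0.3737 -0.0544] w 0.461 ff 0.0 F [0.2 0.3 0.9]
blob c -8.8 36.6 size 177.0 77.2 ang 89.8 ext [-47. -52.] [ 30. 125.]
blob c 3.8 30.9 size 32.4 78.3 ang 89.9 ext [-35.  15.] [43. 47.]
```

play_rows:
  commands:
    - {"dx": 0,"dy": 0,"dz": 0,"wx": 0,"wy": 0.127,"wz": -0.016,"gripper": 0.54}
    - {"dx": 0,"dy": 0,"dz": 0,"wx": 0,"wy": 0.127,"wz": -0.016,"gripper": 0.54}
    - {"dx": 0,"dy": 0,"dz": 0,"wx": 0,"wy": 0.127,"wz": -0.016,"gripper": 0.54}
    - {"dx": 0.008,"dy": 0.05,"dz": 0,"wx": 0,"wy": 0,"wz": 0,"gripper": 0.56}
    - {"dx": 0.008,"dy": 0.05,"dz": 0,"wx": 0,"wy": 0,"wz": 0,"gripper": 0.56}
    - {"dx": 0.008,"dy": 0.05,"dz": 0,"wx": 0,"wy": 0,"wz": 0,"gripper": 0.56}
    - {"dx": 0.008,"dy": 0.05,"dz": 0,"wx": 0,"wy": 0,"wz": 0,"gripper": 0.56}
    - {"dx": 0.008,"dy": 0.05,"dz": 0,"wx": 0,"wy": 0,"wz": 0,"gripper": 0.56}
    - {"dx": 0,"dy": 0.05,"dz": 0,"wx": 0,"wy": 0,"wz": 0,"gripper": 0.56}
    - {"dx": 0,"dy": 0,"dz": 0,"wx": 0,"wy": 0,"wz": 0,"gripper": 0.56}

```text
time_s: 44.55
tool_pos: [473.5, 111.2, 120.6]
eef_rot: [-0.069, -3.136, 0.015]
wrist_force: [0.4, -0.1, -0.4]
width: 0.439
finger_force: 0.0
```

Run:
```python
from look import *
tgt(*wl(-22,-60.5,60),-.0404)
t=snap('top'); incase(t)
glass(snap('wrist'))
```

```text
t 44.55 pos [473.5 111.2 120.6] d(mm) [15.6 21.5 60.5] rot [-0.0099 -0.0045 -0.0033] w 0.439 ff 0.0 F [ 0.4 -0.1 -0.4]
blob c 0.8 33.3 size 74.4 32.1 ang 1.7 ext [-36.  17.] [38. 49.]
blob c -11.9 102.8 size 72.2 30.0 ang 2.7 ext [-48.  86.] [ 25. 119.]
-112 -8 x -31.0 15.5 | -112 8 x -31.0 24.0 | yext -128.0 -96.5
-60 -8 x -31.5 23.5 | -60 8 x -31.0 15.5 | yext -76.0 -45.0
-8 -8 x None None | -8 8 x None None | yext None None
44 -8 x None None | 44 8 x None None | yext None None
```

play_rows:
  commands:
    - {"dx": 0,"dy": 0,"dz": 0,"wx": -0.0099,"wy": -0.0045,"wz": -0.0033,"gripper": 0.56}
    - {"dx": 0.0156,"dy": 0.0215,"dz": 0,"wx": 0,"wy": 0,"wz": 0,"gripper": 0.56}
    - {"dx": 0,"dy": 0,"dz": 0.03,"wx": 0,"wy": 0,"wz": 0,"gripper": 0.56}
    - {"dx": 0,"dy": 0,"dz": 0.028,"wx": 0,"wy": 0,"wz": 0,"gripper": 0.56}
    - {"dx": 0,"dy": 0,"dz": 0,"wx": 0,"wy": 0,"wz": 0,"gripper": 0.56}
    - {"dx": 0,"dy": 0,"dz": 0,"wx": 0,"wy": 0,"wz": 0,"gripper": 0.56}
    - {"dx": 0,"dy": 0,"dz": 0,"wx": 0,"wy": 0,"wz": 0,"gripper": 0.56}
    - {"dx": 0,"dy": 0,"dz": 0,"wx": 0,"wy": 0,"wz": 0,"gripper": 0.56}
    - {"dx": 0,"dy": 0,"dz": 0,"wx": 0,"wy": 0,"wz": 0,"gripper": 0.56}
    - {"dx": 0,"dy": 0,"dz": 0,"wx": 0,"wy": 0,"wz": 0,"gripper": 0.56}

```text
time_s: 45.9
tool_pos: [458.9, 130.7, 63.0]
eef_rot: [-0.071, -3.141, 0.001]
wrist_force: [0.1, 0.4, 0.1]
width: 0.441
finger_force: 0.0
```

Run:
```python
from look import *
tgt(*wl(-22,-60.5,40.5),-.0404); glass(snap('wrist'))
```

```text
t 45.9 pos [458.9 130.7  63. ] d(mm) [ 0.4  2.1 22.5] rot [-0.0007 -0.0001 -0.0047] w 0.441 ff 0.0 F [0.1 0.4 0.1]
-112 -8 x -31.0 4.5 | -112 8 x -31.0 -9.5 | yext -128.0 -96.5
-60 -8 x -31.0 17.0 | -60 8 x -31.0 16.5 | yext -76.0 -45.0
-8 -8 x None None | -8 8 x None None | yext None None
44 -8 x None None | 44 8 x None None | yext None None
```

play_rows:
  commands:
    - {"dx": 0.0004,"dy": 0.002,"dz": 0.01,"wx": 0,"wy": 0,"wz": -0.0047,"gripper": 0.56}
    - {"dx": 0,"dy": 0,"dz": 0.007,"wx": 0,"wy": 0,"wz": 0,"gripper": 0.56}
    - {"dx": 0,"dy": 0,"dz": 0.0035,"wx": 0,"wy": 0,"wz": 0,"gripper": 0.56}
    - {"dx": 0,"dy": 0,"dz": 0.002,"wx": 0,"wy": 0,"wz": 0,"gripper": 0.56}
    - {"dx": 0,"dy": 0,"dz": 0,"wx": 0,"wy": 0,"wz": 0,"gripper": 0.56}
    - {"dx": 0,"dy": 0,"dz": 0,"wx": 0,"wy": 0,"wz": 0,"gripper": 0.6}
    - {"dx": 0,"dy": 0,"dz": 0,"wx": 0,"wy": 0,"wz": 0,"gripper": 0.625}
    - {"dx": 0,"dy": 0,"dz": 0,"wx": 0,"wy": 0,"wz": 0,"gripper": 0.635}
    - {"dx": 0,"dy": 0,"dz": 0,"wx": 0,"wy": 0,"wz": 0,"gripper": 0.641}
    - {"dx": 0,"dy": 0,"dz": 0,"wx": 0,"wy": 0,"wz": 0,"gripper": 0.641}

```text
time_s: 47.2
tool_pos: [458.6, 132.6, 40.5]
eef_rot: [-0.064, -3.141, 0.001]
wrist_force: [-0.3, -0.1, 1.3]
width: 0.363
finger_force: 21.3
```

play_rows:
  commands:
    - {"dx": 0,"dy": 0,"dz": 0,"wx": 0,"wy": 0,"wz": 0,"gripper": 0.641}
    - {"dx": 0.002,"dy": 0,"dz": -0.004,"wx": 0,"wy": 0,"wz": 0,"gripper": 0.641}
    - {"dx": 0.002,"dy": 0,"dz": -0.008,"wx": 0,"wy": 0,"wz": 0,"gripper": 0.641}
    - {"dx": 0,"dy": 0,"dz": -0.01,"wx": 0,"wy": 0,"wz": 0,"gripper": 0.641}
    - {"dx": 0,"dy": 0,"dz": -0.02,"wx": 0,"wy": 0,"wz": 0,"gripper": 0.641}
    - {"dx": 0,"dy": 0,"dz": -0.03,"wx": 0,"wy": 0,"wz": 0,"gripper": 0.641}
    - {"dx": 0,"dy": -0.01,"dz": -0.03,"wx": 0,"wy": 0,"wz": 0,"gripper": 0.641}
    - {"dx": 0,"dy": -0.03,"dz": 0,"wx": 0,"wy": 0,"wz": 0,"gripper": 0.641}
    - {"dx": 0,"dy": -0.03,"dz": 0,"wx": 0,"wy": 0,"wz": 0,"gripper": 0.641}
    - {"dx": 0,"dy": -0.03,"dz": 0,"wx": 0,"wy": 0,"wz": 0,"gripper": 0.641}

```text
time_s: 48.45
tool_pos: [450.5, 32.1, 143.2]
eef_rot: [0.063, 3.14, -0.001]
wrist_force: [1.5, -0.5, -0.6]
width: 0.364
finger_force: 21.2
```

Run:
```python
from look import *
putt(-30); edges(snap('wrist'))
```

```text
TCP target [ 491.4 -253.9   14.7]
t 48.45 pos [450.5  32.1 143.2] d(mm) [ -52.3 -284.   128.8] rot [ 0.0094 -0.381   0.0523] w 0.364 ff 21.2 F [ 1.5 -0.5 -0.6]
t 48.45 pos [450.5  32.1 143.2] d(mm) [ -52.3 -284.    78.8] rot [ 0.0094 -0.381   0.0523] w 0.364 ff 21.2 F [ 1.5 -0.5 -0.6]
near rows [61, 62, 61, 61, 62, 61, 61, 61, 61, 68, 95, 127, 140, 144, 145, 145, 146, 147, 153, 177, 210, 234, 246, 247, 247, 247, 247, 247] far [247, 247, 247, 247, 247, 247, 247, 247, 247, 247, 247, 247, 247, 231, 135, 77, 68, 68, 69, 68, 68, 69, 71, 70]
cols r308 [61, 44, 44, 44, 45, 66, 137, 204, 214, 209, 209, 214, 224, 229, 238, 245] [247, 247, 247, 247, 247, 247, 246, 239, 203, 116, 53, 46, 43, 45, 44, 67]
```

play_rows:
  commands:
    - {"dx": -0.0087,"dy": -0.0478,"dz": 0,"wx": 0,"wy": 0,"wz": 0,"gripper": 0.641}
    - {"dx": -0.0087,"dy": -0.0478,"dz": 0,"wx": 0,"wy": 0,"wz": 0,"gripper": 0.641}
    - {"dx": -0.0087,"dy": -0.0478,"dz": 0,"wx": 0,"wy": 0,"wz": 0,"gripper": 0.641}
    - {"dx": -0.0087,"dy": -0.0478,"dz": 0,"wx": 0,"wy": 0,"wz": 0,"gripper": 0.641}
    - {"dx": -0.0087,"dy": -0.0478,"dz": 0.02,"wx": 0,"wy": 0,"wz": 0,"gripper": 0.641}
    - {"dx": -0.0087,"dy": -0.048,"dz": 0.05,"wx": 0,"wy": 0,"wz": 0,"gripper": 0.641}
    - {"dx": 0,"dy": 0,"dz": 0,"wx": 0.003,"wy": -0.096,"wz": 0.0133,"gripper": 0.641}
    - {"dx": 0,"dy": 0,"dz": 0,"wx": 0.003,"wy": -0.096,"wz": 0.0133,"gripper": 0.641}
    - {"dx": 0,"dy": 0,"dz": 0,"wx": 0.003,"wy": -0.096,"wz": 0.0133,"gripper": 0.641}
    - {"dx": 0,"dy": 0,"dz": 0,"wx": 0,"wy": -0.094,"wz": 0.0133,"gripper": 0.641}

```text
time_s: 49.75
tool_pos: [490.5, -250.9, 78.6]
eef_rot: [0.13, 2.754, -0.026]
wrist_force: [0.7, 0.9, 0.1]
width: 0.363
finger_force: 21.4
```

Run:
```python
from look import *
putt(-30,z=12.8); edges(snap('wrist'))
```

```text
TCP target [ 491.4 -253.9   14. ]
t 49.75 pos [ 490.5 -250.9   78.6] d(mm) [23.2 -2.8 60.4] rot [-0.0006  0.0033 -0.0009] w 0.363 ff 21.4 F [0.7 0.9 0.1]
t 49.75 pos [ 490.5 -250.9   78.6] d(mm) [ 4.4 -2.8 14. ] rot [-0.0006  0.0033 -0.0009] w 0.363 ff 21.4 F [0.7 0.9 0.1]
near rows [146, 147, 146, 145, 146, 147, 145, 143, 143, 145, 153, 164, 170, 171, 171, 173, 175, 176, 181, 201, 228, 240, 242, 246, 247, 247, 247, 247] far [247, 247, 247, 247, 247, 247, 247, 247, 247, 244, 239, 233, 224, 190, 150, 134, 132, 132, 132, 132, 134, 136, 137, 135]
cols r308 [56, 39, 42, 41, 42, 67, 147, 215, 213, 187, 182, 203, 235, 246, 247, 247] [246, 246, 246, 246, 246, 246, 245, 239, 207, 118, 49, 42, 43, 40, 42, 64]
```

play_rows:
  commands:
    - {"dx": 0.004,"dy": -0.0014,"dz": 0.01,"wx": 0,"wy": 0,"wz": 0,"gripper": 0.641}
    - {"dx": 0.0045,"dy": -0.0014,"dz": 0.012,"wx": 0,"wy": 0,"wz": 0,"gripper": 0.641}
    - {"dx": 0.0045,"dy": 0,"dz": 0.012,"wx": 0,"wy": 0,"wz": 0,"gripper": 0.641}
    - {"dx": 0.004,"dy": 0,"dz": 0.0105,"wx": 0,"wy": 0,"wz": 0,"gripper": 0.641}
    - {"dx": 0.002,"dy": 0,"dz": 0.006,"wx": 0,"wy": 0,"wz": 0,"gripper": 0.641}
    - {"dx": 0.002,"dy": 0,"dz": 0.005,"wx": 0,"wy": 0,"wz": 0,"gripper": 0.641}
    - {"dx": 0.001,"dy": 0,"dz": 0.003,"wx": 0,"wy": 0,"wz": 0,"gripper": 0.641}
    - {"dx": 0.0008,"dy": 0,"dz": 0.0015,"wx": 0,"wy": 0,"wz": 0,"gripper": 0.641}
    - {"dx": 0,"dy": 0,"dz": 0,"wx": 0,"wy": 0,"wz": 0,"gripper": 0.641}
    - {"dx": 0,"dy": 0,"dz": 0,"wx": 0,"wy": 0,"wz": 0,"gripper": 0.641}

```text
time_s: 51.05
tool_pos: [496.7, -251.0, 21.5]
eef_rot: [0.14, 2.776, -0.038]
wrist_force: [-0.7, -0.5, -0.3]
width: 0.363
finger_force: 21.3
```

play_rows:
  commands:
    - {"dx": 0,"dy": 0,"dz": 0,"wx": 0,"wy": 0,"wz": 0,"gripper": 0.632}
    - {"dx": 0,"dy": 0,"dz": 0,"wx": 0,"wy": 0,"wz": 0,"gripper": 0.62}
    - {"dx": 0,"dy": 0,"dz": 0,"wx": 0,"wy": 0,"wz": 0,"gripper": 0.6}
    - {"dx": 0,"dy": 0,"dz": 0,"wx": 0,"wy": 0,"wz": 0,"gripper": 0.57}
    - {"dx": 0,"dy": 0,"dz": 0,"wx": 0,"wy": 0,"wz": 0,"gripper": 0.54}
    - {"dx": 0,"dy": 0,"dz": 0,"wx": 0,"wy": 0,"wz": 0,"gripper": 0.54}
    - {"dx": -0.004,"dy": 0,"dz": -0.01,"wx": 0,"wy": 0,"wz": 0,"gripper": 0.54}
    - {"dx": -0.008,"dy": 0,"dz": -0.02,"wx": 0,"wy": 0,"wz": 0,"gripper": 0.54}
    - {"dx": -0.012,"dy": 0,"dz": -0.03,"wx": 0,"wy": 0,"wz": 0,"gripper": 0.54}
    - {"dx": -0.016,"dy": 0,"dz": -0.04,"wx": 0,"wy": 0,"wz": 0,"gripper": 0.54}

```text
time_s: 52.3
tool_pos: [497.9, -249.8, 129.0]
eef_rot: [0.141, 2.778, -0.036]
wrist_force: [0.6, -0.0, 0.2]
width: 0.462
finger_force: 0.0
```

Run:
```python
from look import *
tgt(*wl(-22,-112.3,100),-.0404)
w=snap('wrist'); incase(w,200)
```

```text
t 52.3 pos [ 497.9 -249.8  129. ] d(mm) [ 79.6 325.   -1.5] rot [-0.0184  0.36   -0.0601] w 0.462 ff 0.0 F [ 0.6 -0.   0.2]
blob c -10.3 103.3 size 76.4 33.3 ang 4.8 ext [-47.  84.] [ 29. 121.]
blob c -41.3 -120.1 size 6.0 11.4 ang 76.1 ext [ -47. -122.] [ -35. -116.]
blob c 3.3 31.6 size 32.3 76.5 ang 89.8 ext [-35.  15.] [42. 48.]
blob c 7.1 -26.9 size 32.2 77.4 ang 89.3 ext [-32. -43.] [ 46. -11.]
```

play_rows:
  commands:
    - {"dx": 0,"dy": 0,"dz": 0,"wx": 0,"wy": 0.126,"wz": -0.016,"gripper": 0.54}
    - {"dx": 0,"dy": 0,"dz": 0,"wx": 0,"wy": 0.126,"wz": -0.016,"gripper": 0.54}
    - {"dx": 0,"dy": 0,"dz": 0,"wx": 0,"wy": 0.126,"wz": -0.016,"gripper": 0.54}
    - {"dx": 0.008,"dy": 0.05,"dz": 0,"wx": 0,"wy": 0,"wz": 0,"gripper": 0.56}
    - {"dx": 0.008,"dy": 0.05,"dz": 0,"wx": 0,"wy": 0,"wz": 0,"gripper": 0.56}
    - {"dx": 0.008,"dy": 0.05,"dz": 0,"wx": 0,"wy": 0,"wz": 0,"gripper": 0.56}
    - {"dx": 0.008,"dy": 0.05,"dz": 0,"wx": 0,"wy": 0,"wz": 0,"gripper": 0.56}
    - {"dx": 0.008,"dy": 0.05,"dz": 0,"wx": 0,"wy": 0,"wz": 0,"gripper": 0.56}
    - {"dx": 0.006,"dy": 0.05,"dz": 0,"wx": 0,"wy": 0,"wz": 0,"gripper": 0.56}
    - {"dx": 0,"dy": 0,"dz": 0,"wx": 0,"wy": 0,"wz": 0,"gripper": 0.56}

```text
time_s: 53.6
tool_pos: [468.9, 54.5, 124.6]
eef_rot: [-0.079, -3.124, 0.024]
wrist_force: [-1.3, -0.5, -0.8]
width: 0.441
finger_force: 0.0
```

Run:
```python
from look import *
tgt(*wl(-22,-112.2,60),-.0404)
t=snap('top'); incase(t)
glass(snap('wrist'))
```

```text
t 53.6 pos [468.9  54.5 124.6] d(mm) [12.8 26.9 64.4] rot [-0.0158 -0.0159 -0.01  ] w 0.441 ff 0.0 F [-1.3 -0.5 -0.8]
blob c 1.2 32.3 size 31.4 74.6 ang 89.8 ext [-36.  17.] [38. 48.]
blob c 4.5 -23.9 size 74.4 31.9 ang 1.1 ext [-32. -40.] [42. -8.]
blob c -11.9 102.8 size 72.2 30.0 ang 2.7 ext [-48.  86.] [ 25. 119.]
-112 -8 x -33.0 24.5 | -112 8 x -32.5 16.0 | yext -128.5 -96.0
-60 -8 x None None | -60 8 x None None | yext None None
-8 -8 x None None | -8 8 x None None | yext None None
44 -8 x None None | 44 8 x None None | yext None None
```

play_rows:
  commands:
    - {"dx": 0,"dy": 0,"dz": 0,"wx": -0.0158,"wy": -0.0159,"wz": -0.01,"gripper": 0.56}
    - {"dx": 0.0128,"dy": 0.0269,"dz": 0,"wx": 0,"wy": 0,"wz": 0,"gripper": 0.56}
    - {"dx": 0,"dy": 0,"dz": 0.03,"wx": 0,"wy": 0,"wz": 0,"gripper": 0.56}
    - {"dx": 0,"dy": 0,"dz": 0.032,"wx": 0,"wy": 0,"wz": 0,"gripper": 0.56}
    - {"dx": 0,"dy": 0,"dz": 0,"wx": 0,"wy": 0,"wz": 0,"gripper": 0.56}
    - {"dx": 0,"dy": 0,"dz": 0,"wx": 0,"wy": 0,"wz": 0,"gripper": 0.56}
    - {"dx": 0,"dy": 0,"dz": 0,"wx": 0,"wy": 0,"wz": 0,"gripper": 0.56}
    - {"dx": 0,"dy": 0,"dz": 0,"wx": 0,"wy": 0,"wz": 0,"gripper": 0.56}
    - {"dx": 0,"dy": 0,"dz": 0,"wx": 0,"wy": 0,"wz": 0,"gripper": 0.56}
    - {"dx": 0,"dy": 0,"dz": 0,"wx": 0,"wy": 0,"wz": 0,"gripper": 0.56}

```text
time_s: 54.95
tool_pos: [457.8, 79.4, 62.9]
eef_rot: [0.071, 3.14, -0.001]
wrist_force: [-0.2, 0.3, 0.2]
width: 0.439
finger_force: 0.0
```

Run:
```python
from look import *
tgt(*wl(-22,-112.2,40.5),-.0404); glass(snap('wrist')); print(bot.get_state()['joint_positions'].round(3))
```

```text
t 54.95 pos [457.8  79.4  62.9] d(mm) [ 1.4  1.7 22.4] rot [-0.0005  0.0004 -0.0049] w 0.439 ff 0.0 F [-0.2  0.3  0.2]
-112 -8 x -33.5 44.5 | -112 8 x -33.5 44.5 | yext -128.0 -96.0
-60 -8 x -32.5 -31.5 | -60 8 x None None | yext None None
-8 -8 x None None | -8 8 x None None | yext None None
44 -8 x None None | 44 8 x None None | yext None None
[ 1.470e-01  3.340e-01  2.043e+00 -1.000e-03  7.650e-01 -1.378e+00]
```

play_rows:
  commands:
    - {"dx": 0.002,"dy": 0.0017,"dz": 0.01,"wx": 0,"wy": 0,"wz": -0.0047,"gripper": 0.56}
    - {"dx": 0,"dy": 0,"dz": 0.007,"wx": 0,"wy": 0,"wz": 0,"gripper": 0.56}
    - {"dx": 0,"dy": 0,"dz": 0.0035,"wx": 0,"wy": 0,"wz": 0,"gripper": 0.56}
    - {"dx": 0,"dy": 0,"dz": 0.002,"wx": 0,"wy": 0,"wz": 0,"gripper": 0.56}
    - {"dx": 0,"dy": 0,"dz": 0,"wx": 0,"wy": 0,"wz": 0,"gripper": 0.56}
    - {"dx": 0,"dy": 0,"dz": 0,"wx": 0,"wy": 0,"wz": 0,"gripper": 0.6}
    - {"dx": 0,"dy": 0,"dz": 0,"wx": 0,"wy": 0,"wz": 0,"gripper": 0.625}
    - {"dx": 0,"dy": 0,"dz": 0,"wx": 0,"wy": 0,"wz": 0,"gripper": 0.635}
    - {"dx": 0,"dy": 0,"dz": 0,"wx": 0,"wy": 0,"wz": 0,"gripper": 0.641}
    - {"dx": 0,"dy": 0,"dz": 0,"wx": 0,"wy": 0,"wz": 0,"gripper": 0.641}

```text
time_s: 56.25
tool_pos: [456.0, 81.1, 40.4]
eef_rot: [0.064, 3.14, -0.001]
wrist_force: [0.4, -0.2, 1.8]
width: 0.363
finger_force: 21.3
```

play_rows:
  commands:
    - {"dx": 0,"dy": 0,"dz": 0,"wx": 0,"wy": 0,"wz": 0,"gripper": 0.641}
    - {"dx": 0.002,"dy": 0,"dz": -0.004,"wx": 0,"wy": 0,"wz": 0,"gripper": 0.641}
    - {"dx": 0.002,"dy": 0,"dz": -0.008,"wx": 0,"wy": 0,"wz": 0,"gripper": 0.641}
    - {"dx": 0,"dy": 0,"dz": -0.01,"wx": 0,"wy": 0,"wz": 0,"gripper": 0.641}
    - {"dx": 0,"dy": 0,"dz": -0.02,"wx": 0,"wy": 0,"wz": 0,"gripper": 0.641}
    - {"dx": 0,"dy": 0,"dz": -0.03,"wx": 0,"wy": 0,"wz": 0,"gripper": 0.641}
    - {"dx": 0,"dy": -0.01,"dz": -0.03,"wx": 0,"wy": 0,"wz": 0,"gripper": 0.641}
    - {"dx": 0,"dy": -0.03,"dz": 0,"wx": 0,"wy": 0,"wz": 0,"gripper": 0.641}
    - {"dx": 0,"dy": -0.03,"dz": 0,"wx": 0,"wy": 0,"wz": 0,"gripper": 0.641}
    - {"dx": 0,"dy": -0.03,"dz": 0,"wx": 0,"wy": 0,"wz": 0,"gripper": 0.641}

```text
time_s: 57.5
tool_pos: [447.8, -19.5, 143.2]
eef_rot: [0.063, 3.14, -0.001]
wrist_force: [0.7, 0.2, -1.0]
width: 0.365
finger_force: 21.2
```

Run:
```python
from look import *
putt(-90); edges(snap('wrist'))
```

```text
TCP target [ 485.9 -313.6   14.7]
t 57.5 pos [447.8 -19.5 143.2] d(mm) [ -49.8 -292.3  128.8] rot [ 0.0095 -0.3805  0.052 ] w 0.365 ff 21.2 F [ 0.7  0.2 -1. ]
t 57.5 pos [447.8 -19.5 143.2] d(mm) [ -49.9 -292.3   78.8] rot [ 0.0095 -0.3805  0.052 ] w 0.365 ff 21.2 F [ 0.7  0.2 -1. ]
near rows [68, 68, 67, 68, 67, 68, 68, 68, 68, 68, 68, 76, 102, 133, 145, 149, 149, 150, 150, 152, 157, 180, 212, 235, 246, 247, 247, 247] far [247, 247, 247, 247, 247, 247, 247, 247, 247, 247, 247, 247, 247, 247, 240, 164, 90, 69, 69, 68, 68, 68, 68, 68]
cols r308 [58, 46, 44, 44, 44, 70, 139, 209, 219, 220, 220, 221, 223, 227, 235, 240] [243, 242, 241, 241, 241, 241, 239, 231, 204, 121, 55, 46, 44, 45, 49, 68]
```

play_rows:
  commands:
    - {"dx": -0.0083,"dy": -0.0487,"dz": 0,"wx": 0,"wy": 0,"wz": 0,"gripper": 0.641}
    - {"dx": -0.0083,"dy": -0.0487,"dz": 0,"wx": 0,"wy": 0,"wz": 0,"gripper": 0.641}
    - {"dx": -0.0083,"dy": -0.0487,"dz": 0,"wx": 0,"wy": 0,"wz": 0,"gripper": 0.641}
    - {"dx": -0.0083,"dy": -0.0487,"dz": 0,"wx": 0,"wy": 0,"wz": 0,"gripper": 0.641}
    - {"dx": -0.0083,"dy": -0.0487,"dz": 0.02,"wx": 0,"wy": 0,"wz": 0,"gripper": 0.641}
    - {"dx": -0.0083,"dy": -0.0487,"dz": 0.05,"wx": 0,"wy": 0,"wz": 0,"gripper": 0.641}
    - {"dx": 0,"dy": 0,"dz": 0,"wx": 0.002,"wy": -0.085,"wz": 0.0133,"gripper": 0.641}
    - {"dx": 0,"dy": 0,"dz": 0,"wx": 0.002,"wy": -0.085,"wz": 0.0133,"gripper": 0.641}
    - {"dx": 0,"dy": 0,"dz": 0,"wx": 0.002,"wy": -0.085,"wz": 0.0133,"gripper": 0.641}
    - {"dx": 0,"dy": 0,"dz": 0,"wx": 0,"wy": -0.085,"wz": 0.0133,"gripper": 0.641}

```text
time_s: 58.8
tool_pos: [485.2, -307.1, 78.8]
eef_rot: [0.132, 2.795, -0.02]
wrist_force: [0.7, -0.1, -1.1]
width: 0.365
finger_force: 21.3
```

Run:
```python
from look import *
putt(-90,z=13,pitch=-.34,x=4); print(bot.get_state()['joint_positions'].round(3))
```

```text
TCP target [ 484.9 -313.5   15.4]
t 58.8 pos [ 485.2 -307.1   78.8] d(mm) [21.  -6.5 59.8] rot [ 0.0016  0.0034 -0.0016] w 0.365 ff 21.3 F [ 0.7 -0.1 -1.1]
t 58.8 pos [ 485.2 -307.1   78.8] d(mm) [ 4.1 -6.4 12.7] rot [ 0.0016  0.0034 -0.0016] w 0.365 ff 21.3 F [ 0.7 -0.1 -1.1]
[-0.69   0.359  2.009  0.393  0.521 -2.485]
```

Run:
```python
import look
from look import *
p=-.28;yaw=-.12;mid=(-27.2,0,12.2)
G=R.from_euler('z',yaw)*R.from_matrix(np.diag([-1.,1,-1]))*R.from_euler('y',p)
T=place(CP,[(4,-89,17)])[0]-G.apply(mid);print(T)
tgt(*T,yaw,p); tgt(T[0],T[1],T[2]+30,yaw,p)
```

```text
[ 485.31762708 -311.75388461   21.20800271]
t 58.8 pos [ 485.2 -307.1   78.8] d(mm) [18.8 -4.7 54.4] rot [0.0099 0.0633 0.0241] w 0.365 ff 21.3 F [ 0.7 -0.1 -1.1]
t 58.8 pos [ 485.2 -307.1   78.8] d(mm) [ 8.7 -4.6 26.1] rot [0.0099 0.0633 0.0241] w 0.365 ff 21.3 F [ 0.7 -0.1 -1.1]
```

play_rows:
  commands:
    - {"dx": 0.0044,"dy": -0.0023,"dz": 0.013,"wx": 0,"wy": 0,"wz": 0,"gripper": 0.641}
    - {"dx": 0.0044,"dy": -0.0023,"dz": 0.013,"wx": 0,"wy": 0,"wz": 0,"gripper": 0.641}
    - {"dx": 0,"dy": 0,"dz": 0,"wx": 0.005,"wy": 0.032,"wz": 0.012,"gripper": 0.641}
    - {"dx": 0,"dy": 0,"dz": 0,"wx": 0.005,"wy": 0.032,"wz": 0.012,"gripper": 0.641}
    - {"dx": 0,"dy": 0,"dz": 0,"wx": 0,"wy": 0,"wz": 0,"gripper": 0.641}
    - {"dx": 0.0014,"dy": 0,"dz": 0.005,"wx": 0,"wy": 0,"wz": 0,"gripper": 0.641}
    - {"dx": 0.0014,"dy": 0,"dz": 0.005,"wx": 0,"wy": 0,"wz": 0,"gripper": 0.641}
    - {"dx": 0.0014,"dy": 0,"dz": 0.005,"wx": 0,"wy": 0,"wz": 0,"gripper": 0.641}
    - {"dx": 0,"dy": 0,"dz": 0,"wx": 0,"wy": 0,"wz": 0,"gripper": 0.641}
    - {"dx": 0,"dy": 0,"dz": 0,"wx": 0,"wy": 0,"wz": 0,"gripper": 0.641}

```text
time_s: 60.05
tool_pos: [484.9, -311.8, 35.0]
eef_rot: [0.171, 2.861, -0.024]
wrist_force: [0.2, -0.1, 0.1]
width: 0.367
finger_force: 21.3
```

Run:
```python
import look
from look import *
p=-.28;yaw=-.12
tgt(485.3,-311.8,21.2,yaw,p);print(bot.get_state()['joint_positions'].round(3)); edges(snap('wrist'))
```

```text
t 60.05 pos [ 484.9 -311.8   35. ] d(mm) [ 3.4  0.1 13.4] rot [ 0.0002 -0.0038  0.0002] w 0.367 ff 21.3 F [ 0.2 -0.1  0.1]
[-0.67   0.437  2.005  0.313  0.483 -2.383]
near rows [120, 120, 124, 124, 122, 123, 122, 118, 113, 112, 113, 119, 135, 154, 161, 163, 164, 167, 167, 167, 172, 192, 222, 237, 241, 246, 247, 247] far [226, 226, 226, 226, 226, 226, 226, 226, 226, 226, 226, 226, 226, 221, 195, 156, 141, 143, 143, 141, 132, 108, 85, 73]
cols r308 [56, 40, 46, 41, 42, 69, 148, 217, 226, 227, 234, 236, 237, 239, 243, 244] [243, 243, 243, 243, 243, 243, 241, 235, 211, 123, 54, 43, 40, 39, 41, 59]
```

Margin fine. Descend the rest, release, retreat upward.

play_rows:
  commands:
    - {"dx": 0.001,"dy": 0,"dz": 0.004,"wx": 0,"wy": 0,"wz": 0,"gripper": 0.641}
    - {"dx": 0.001,"dy": 0,"dz": 0.004,"wx": 0,"wy": 0,"wz": 0,"gripper": 0.641}
    - {"dx": 0.001,"dy": 0,"dz": 0.004,"wx": 0,"wy": 0,"wz": 0,"gripper": 0.641}
    - {"dx": 0.0004,"dy": 0,"dz": 0.0014,"wx": 0,"wy": 0,"wz": 0,"gripper": 0.641}
    - {"dx": 0,"dy": 0,"dz": 0,"wx": 0,"wy": 0,"wz": 0,"gripper": 0.641}
    - {"dx": 0.0002,"dy": 0,"dz": 0.001,"wx": 0,"wy": 0,"wz": 0,"gripper": 0.641}
    - {"dx": 0,"dy": 0,"dz": 0,"wx": 0,"wy": 0,"wz": 0,"gripper": 0.641}
    - {"dx": 0,"dy": 0,"dz": 0,"wx": 0,"wy": 0,"wz": 0,"gripper": 0.641}
    - {"dx": 0,"dy": 0,"dz": 0,"wx": 0,"wy": 0,"wz": 0,"gripper": 0.641}
    - {"dx": 0,"dy": 0,"dz": 0,"wx": 0,"wy": 0,"wz": 0,"gripper": 0.641}

```text
time_s: 61.35
tool_pos: [485.4, -311.8, 20.2]
eef_rot: [0.171, 2.861, -0.024]
wrist_force: [1.5, -0.2, -0.3]
width: 0.362
finger_force: 21.3
```

play_rows:
  commands:
    - {"dx": 0,"dy": 0,"dz": 0,"wx": 0,"wy": 0,"wz": 0,"gripper": 0.632}
    - {"dx": 0,"dy": 0,"dz": 0,"wx": 0,"wy": 0,"wz": 0,"gripper": 0.62}
    - {"dx": 0,"dy": 0,"dz": 0,"wx": 0,"wy": 0,"wz": 0,"gripper": 0.6}
    - {"dx": 0,"dy": 0,"dz": 0,"wx": 0,"wy": 0,"wz": 0,"gripper": 0.57}
    - {"dx": 0,"dy": 0,"dz": 0,"wx": 0,"wy": 0,"wz": 0,"gripper": 0.54}
    - {"dx": 0,"dy": 0,"dz": 0,"wx": 0,"wy": 0,"wz": 0,"gripper": 0.54}
    - {"dx": -0.003,"dy": 0,"dz": -0.01,"wx": 0,"wy": 0,"wz": 0,"gripper": 0.54}
    - {"dx": -0.006,"dy": 0,"dz": -0.02,"wx": 0,"wy": 0,"wz": 0,"gripper": 0.54}
    - {"dx": -0.009,"dy": 0,"dz": -0.03,"wx": 0,"wy": 0,"wz": 0,"gripper": 0.54}
    - {"dx": -0.012,"dy": 0,"dz": -0.04,"wx": 0,"wy": 0,"wz": 0,"gripper": 0.54}

```text
time_s: 62.6
tool_pos: [486.4, -311.7, 125.5]
eef_rot: [0.172, 2.862, -0.023]
wrist_force: [1.5, -0.0, -0.2]
width: 0.46
finger_force: 0.0
```

Run:
```python
from look import *
T=place(CP,[(-10,60,120)])[0]; tgt(*T,CP[2])
incase(snap('wrist'),200)
incase(snap('top'))
```

```text
t 62.6 pos [ 486.4 -311.7  125.5] d(mm) [ -8.5 148.4   8.2] rot [-0.003   0.2746 -0.0268] w 0.46 ff 0.0 F [ 1.5 -0.  -0.2]
blob c -6.9 92.2 size 79.8 26.4 ang 20.5 ext [-47.  84.] [ 28. 119.]
blob c -43.7 -118.8 size 7.9 9.4 ang 4.6 ext [ -47. -124.] [ -39. -114.]
blob c 3.4 32.2 size 32.4 76.8 ang 90.0 ext [-35.  16.] [42. 48.]
blob c 1.9 -88.9 size 32.1 75.9 ang 88.4 ext [ -36. -106.] [ 40. -72.]
blob c 7.0 -26.2 size 32.2 76.7 ang 89.2 ext [-32. -43.] [ 46. -10.]
blob c 4.2 -24.8 size 32.6 76.9 ang 89.0 ext [-34. -42.] [43. -8.]
blob c 0.5 33.3 size 75.2 32.1 ang 1.7 ext [-38.  16.] [38. 49.]
blob c 20.0 -87.6 size 35.6 32.0 ang 0.8 ext [   2. -104.] [ 38. -71.]
blob c -11.9 104.0 size 72.3 32.2 ang 2.4 ext [-48.  86.] [ 25. 120.]
```

play_rows:
  commands:
    - {"dx": 0,"dy": 0,"dz": 0,"wx": 0,"wy": 0.137,"wz": -0.013,"gripper": 0.6}
    - {"dx": 0,"dy": 0,"dz": 0,"wx": 0,"wy": 0.137,"wz": -0.013,"gripper": 0.8}
    - {"dx": -0.0036,"dy": 0.047,"dz": 0,"wx": 0,"wy": 0,"wz": 0,"gripper": 1}
    - {"dx": -0.0036,"dy": 0.047,"dz": 0,"wx": 0,"wy": 0,"wz": 0,"gripper": 1}
    - {"dx": -0.0036,"dy": 0.047,"dz": 0,"wx": 0,"wy": 0,"wz": 0,"gripper": 1}
    - {"dx": -0.0036,"dy": 0.047,"dz": 0,"wx": 0,"wy": 0,"wz": 0,"gripper": 1}
    - {"dx": 0,"dy": 0,"dz": 0,"wx": 0,"wy": 0,"wz": 0,"gripper": 1}
    - {"dx": 0,"dy": 0,"dz": 0,"wx": 0,"wy": 0,"wz": 0,"gripper": 1}
    - {"dx": 0,"dy": 0,"dz": 0,"wx": 0,"wy": 0,"wz": 0,"gripper": 1}
    - {"dx": 0,"dy": 0,"dz": 0,"wx": 0,"wy": 0,"wz": 0,"gripper": 1}

```text
time_s: 63.95
tool_pos: [518.7, -127.2, 123.9]
eef_rot: [0.15, 3.136, -0.006]
wrist_force: [-0.0, 0.7, -0.7]
width: -0.003
finger_force: 0.0
```

Run:
```python
from look import *
T=place(CP,[(-9,101,30)])[0]; tgt(*T,CP[2])
w=snap('wrist','f1.png'); incase(w,200)
```

```text
t 63.95 pos [ 518.7 -127.2  123.9] d(mm) [-0.2  2.7 93.9] rot [-0.0035  0.0019 -0.0025] w -0.003 ff 0.0 F [-0.   0.7 -0.7]
blob c -11.6 101.9 size 75.4 31.6 ang 4.7 ext [-48.  83.] [ 27. 120.]
blob c -24.7 -88.7 size 32.6 25.6 ang 88.4 ext [ -37. -105.] [-12. -72.]
blob c 1.5 31.2 size 31.6 74.6 ang 90.0 ext [-36.  15.] [39. 47.]
blob c -19.7 -26.3 size 31.8 25.1 ang 89.9 ext [-32. -42.] [ -7. -10.]
blob c 0.1 -97.6 size 13.5 16.3 ang 89.1 ext [  -8. -104.] [  8. -91.]
blob c 14.7 -89.1 size 31.4 46.0 ang 88.4 ext [  -8. -105.] [ 38. -73.]
blob c 19.6 -26.7 size 31.8 45.6 ang 89.6 ext [ -3. -43.] [ 42. -11.]
```

View pics/f1.png

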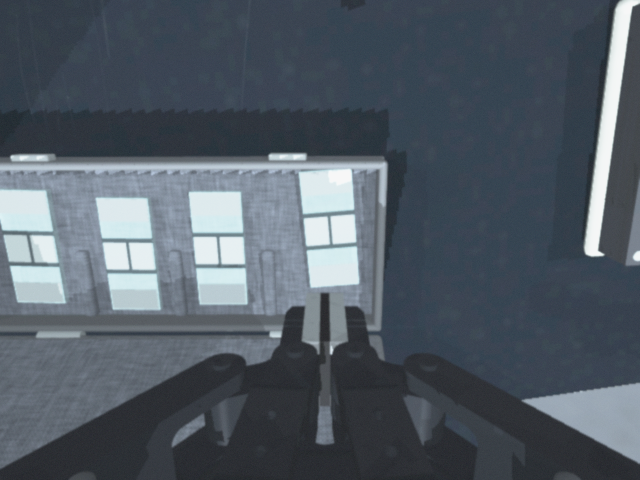

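View shows three chambers well seated; the leftmost is flat but against the front wall, slightly turned. Press lightly and drag it back to its place.

play_rows:
  commands:
    - {"dx": 0.0025,"dy": 0.0035,"dz": 0.03,"wx": -0.0035,"wy": 0.0019,"wz": -0.0025,"gripper": 1}
    - {"dx": 0,"dy": 0,"dz": 0.04,"wx": 0,"wy": 0,"wz": 0,"gripper": 1}
    - {"dx": 0,"dy": 0,"dz": 0.025,"wx": 0,"wy": 0,"wz": 0,"gripper": 1}
    - {"dx": 0,"dy": 0,"dz": 0.008,"wx": 0,"wy": 0,"wz": 0,"gripper": 1}
    - {"dx": 0,"dy": 0,"dz": 0.003,"wx": 0,"wy": 0,"wz": 0,"gripper": 1}
    - {"dx": 0,"dy": 0,"dz": 0.002,"wx": 0,"wy": 0,"wz": 0,"gripper": 1}
    - {"dx": 0,"dy": 0,"dz": 0,"wx": 0,"wy": 0,"wz": 0,"gripper": 1}
    - {"dx": 0,"dy": 0,"dz": 0,"wx": 0,"wy": 0,"wz": 0,"gripper": 1}
    - {"dx": 0,"dy": 0,"dz": 0,"wx": 0,"wy": 0,"wz": 0,"gripper": 1}
    - {"dx": 0,"dy": 0,"dz": 0,"wx": 0,"wy": 0,"wz": 0,"gripper": 1}

```text
time_s: 65.25
tool_pos: [516.9, -122.6, 16.1]
eef_rot: [0.144, 3.138, 0.0]
wrist_force: [-0.1, -1.0, 0.7]
width: -0.0
finger_force: 0.0
```

play_rows:
  commands:
    - {"dx": 0,"dy": 0,"dz": 0.0008,"wx": 0,"wy": 0,"wz": 0,"gripper": 1}
    - {"dx": 0,"dy": 0,"dz": 0.0008,"wx": 0,"wy": 0,"wz": 0,"gripper": 1}
    - {"dx": 0,"dy": 0,"dz": 0,"wx": 0,"wy": 0,"wz": 0,"gripper": 1}
    - {"dx": 0,"dy": 0,"dz": 0,"wx": 0,"wy": 0,"wz": 0,"gripper": 1}
    - {"dx": 0,"dy": 0,"dz": 0,"wx": 0,"wy": 0,"wz": 0,"gripper": 1}
    - {"dx": 0,"dy": 0,"dz": 0,"wx": 0,"wy": 0,"wz": 0,"gripper": 1}
    - {"dx": 0,"dy": 0,"dz": 0,"wx": 0,"wy": 0,"wz": 0,"gripper": 1}
    - {"dx": 0,"dy": 0,"dz": 0,"wx": 0,"wy": 0,"wz": 0,"gripper": 1}
    - {"dx": 0,"dy": 0,"dz": 0,"wx": 0,"wy": 0,"wz": 0,"gripper": 1}
    - {"dx": 0,"dy": 0,"dz": 0,"wx": 0,"wy": 0,"wz": 0,"gripper": 1}

```text
time_s: 66.5
tool_pos: [516.9, -122.6, 15.0]
eef_rot: [0.144, 3.138, 0.0]
wrist_force: [-1.5, -0.1, 6.0]
width: -0.003
finger_force: 3.3
```

play_rows:
  commands:
    - {"dx": 0,"dy": 0,"dz": 0.0004,"wx": 0,"wy": 0,"wz": 0,"gripper": 1}
    - {"dx": -0.002,"dy": -0.002,"dz": 0,"wx": 0,"wy": 0,"wz": 0.015,"gripper": 1}
    - {"dx": -0.002,"dy": -0.002,"dz": 0,"wx": 0,"wy": 0,"wz": 0.015,"gripper": 1}
    - {"dx": -0.002,"dy": -0.002,"dz": 0,"wx": 0,"wy": 0,"wz": 0.015,"gripper": 1}
    - {"dx": -0.002,"dy": -0.002,"dz": 0,"wx": 0,"wy": 0,"wz": 0.015,"gripper": 1}
    - {"dx": -0.002,"dy": -0.002,"dz": 0,"wx": 0,"wy": 0,"wz": 0.015,"gripper": 1}
    - {"dx": -0.002,"dy": -0.002,"dz": 0,"wx": 0,"wy": 0,"wz": 0.015,"gripper": 1}
    - {"dx": 0,"dy": 0,"dz": 0,"wx": 0,"wy": 0,"wz": 0,"gripper": 1}
    - {"dx": 0,"dy": 0,"dz": 0,"wx": 0,"wy": 0,"wz": 0,"gripper": 1}
    - {"dx": 0,"dy": 0,"dz": 0,"wx": 0,"wy": 0,"wz": 0,"gripper": 1}

```text
time_s: 67.75
tool_pos: [527.7, -136.0, 15.0]
eef_rot: [0.285, 3.127, 0.0]
wrist_force: [-1.1, 2.1, 8.3]
width: 0.004
finger_force: 4.1
```

play_rows:
  commands:
    - {"dx": 0,"dy": 0,"dz": -0.005,"wx": 0,"wy": 0,"wz": 0,"gripper": 1}
    - {"dx": 0,"dy": 0,"dz": -0.03,"wx": 0,"wy": 0,"wz": 0,"gripper": 1}
    - {"dx": 0,"dy": 0,"dz": -0.05,"wx": 0,"wy": 0,"wz": 0,"gripper": 1}
    - {"dx": 0,"dy": 0,"dz": -0.05,"wx": 0,"wy": 0,"wz": -0.09,"gripper": 1}
    - {"dx": 0.02,"dy": 0,"dz": -0.05,"wx": 0,"wy": 0,"wz": 0,"gripper": 1}
    - {"dx": 0.03,"dy": 0,"dz": -0.04,"wx": 0,"wy": 0,"wz": 0,"gripper": 1}
    - {"dx": 0,"dy": 0,"dz": 0,"wx": 0,"wy": 0,"wz": 0,"gripper": 1}
    - {"dx": 0,"dy": 0,"dz": 0,"wx": 0,"wy": 0,"wz": 0,"gripper": 1}
    - {"dx": 0,"dy": 0,"dz": 0,"wx": 0,"wy": 0,"wz": 0,"gripper": 1}
    - {"dx": 0,"dy": 0,"dz": 0,"wx": 0,"wy": 0,"wz": 0,"gripper": 1}

```text
time_s: 69.0
tool_pos: [477.3, -131.4, 237.6]
eef_rot: [-0.143, -3.136, -0.001]
wrist_force: [0.4, -0.9, 0.0]
width: 0.001
finger_force: 0.0
```

Run:
```python
from look import *
tgt(560,-226,200,CP[2])
w=snap('wrist','f2.png'); incase(w,200); incase(snap('scene'))
t=snap('top'); incase(t)
# lid: free-edge from top & scene
s=snap('scene')
for th in (1.7,1.8,1.9,1.95): 
    L=place(CP,[(55-110*np.cos(th),y,26.5+110*np.sin(th)) for y in (133,-133)]); print(th,proj(t,L).round(1).tolist(),proj(s,L).round(1).tolist())
print('top px lid corners picked',[(100+467/1.818,130+138/1.818),(100+695/1.818,130+150/1.818)],'scene',[(190+428/2.5,160+197/2.5),(190+632/2.5,160+362/2.5)])
```

```text
t 69.0 pos [ 477.3 -131.4  237.6] d(mm) [-91.  -86.7  37.3] rot [ 0.0006 -0.0024  0.0017] w 0.001 ff 0.0 F [ 0.4 -0.9  0. ]
blob c -42.1 -118.0 size 5.3 10.3 ang 80.8 ext [ -47. -121.] [ -37. -115.]
blob c 0.0 -88.9 size 31.9 75.3 ang 88.4 ext [ -37. -105.] [ 38. -72.]
blob c 0.2 89.7 size 31.3 75.5 ang 89.3 ext [-37.  74.] [ 38. 105.]
blob c 2.2 31.2 size 75.3 31.7 ang 0.1 ext [-35.  15.] [40. 47.]
blob c 5.1 -26.7 size 31.7 75.5 ang 89.3 ext [-33. -43.] [ 43. -11.]
blob c -3.8 84.4 size 42.9 86.9 ang 89.6 ext [-47.  63.] [ 40. 106.]
blob c -1.2 2.3 size 90.3 91.7 ang 89.7 ext [-47. -43.] [45. 47.]
blob c -4.1 -85.6 size 43.5 85.0 ang 88.8 ext [ -47. -106.] [ 39. -63.]
blob c 1.5 111.7 size 96.3 34.9 ang 0.8 ext [-47.  94.] [ 50. 129.]
blob c 42.9 -13.4 size 115.3 16.1 ang 89.2 ext [ 34. -71.] [50. 44.]
blob c 0.9 -95.9 size 98.6 47.3 ang 0.4 ext [ -49. -120.] [ 50. -73.]
1.7 [[357.0, 214.4], [485.4, 221.7]] [[354.2, 240.0], [437.3, 308.6]]
1.8 [[357.2, 209.7], [485.1, 216.8]] [[357.2, 238.4], [440.3, 306.4]]
1.9 [[357.3, 205.1], [484.6, 212.2]] [[360.1, 237.2], [443.0, 304.5]]
1.95 [[357.4, 203.0], [484.4, 210.0]] [[361.5, 236.7], [444.3, 303.7]]
top px lid corners picked [(356.87568756875686, 205.9075907590759), (482.2882288228823, 212.50825082508248)] scene [(361.2, 238.8), (442.8, 304.8)]
```

All four seated. Now go behind the lid.

Run:
```python
from look import *
T=place(CP,[(115,-35,190)])[0]; print(T); tgt(*T,CP[2])
```

```text
[ 630.15273089 -271.82834138  190.        ]
t 69.2 pos [ 477.4 -131.5  238.4] d(mm) [-164.9 -125.9   48.3] rot [ 0.0003 -0.0008  0.0016] w -0.0 ff 0.0 F [ 0.   0.3 -0.3]
```

play_rows:
  commands:
    - {"dx": -0.033,"dy": -0.0252,"dz": 0,"wx": 0,"wy": 0,"wz": 0,"gripper": 1}
    - {"dx": -0.033,"dy": -0.0252,"dz": 0,"wx": 0,"wy": 0,"wz": 0,"gripper": 1}
    - {"dx": -0.033,"dy": -0.0252,"dz": 0,"wx": 0,"wy": 0,"wz": 0,"gripper": 1}
    - {"dx": -0.033,"dy": -0.0252,"dz": 0,"wx": 0,"wy": 0,"wz": 0,"gripper": 1}
    - {"dx": -0.033,"dy": -0.0252,"dz": 0,"wx": 0,"wy": 0,"wz": 0,"gripper": 1}
    - {"dx": 0,"dy": 0,"dz": 0.024,"wx": 0,"wy": 0,"wz": 0,"gripper": 1}
    - {"dx": 0,"dy": 0,"dz": 0.024,"wx": 0,"wy": 0,"wz": 0,"gripper": 1}
    - {"dx": 0,"dy": 0,"dz": 0,"wx": 0,"wy": 0,"wz": 0,"gripper": 1}
    - {"dx": 0,"dy": 0,"dz": 0,"wx": 0,"wy": 0,"wz": 0,"gripper": 1}
    - {"dx": 0,"dy": 0,"dz": 0,"wx": 0,"wy": 0,"wz": 0,"gripper": 1}

```text
time_s: 70.45
tool_pos: [630.8, -272.2, 192.5]
eef_rot: [0.143, 3.136, -0.002]
wrist_force: [-0.1, -0.3, -0.3]
width: 0.001
finger_force: 0.0
```

Run:
```python
from look import *
T=place(CP,[(115,-35,100)])[0]; tgt(*T,CP[2]); print(inw(bot.get_state()['tool_pos'],CP))
s=snap('scene','g1.png');t=snap('top','g2.png')
tr=bot.trace(s,'beaker_small');print([(np.round(d['at']).tolist(),round(d['confidence'],2)) for d in tr[:3]])
L=place(CP,[(55-110*np.cos(th),-35,26.5+110*np.sin(th)) for th in (1.7,1.8,1.9,2.0)])
print('lid edge / tip px',proj(bot.camera('wrist'),L).round().tolist())
w=snap('wrist'); g=cv2.cvtColor(w['frame'],6); c=int(proj(w,L)[2,0]); print(c,[int(v) for v in g[150:330:3,c+40]])
```

```text
t 70.45 pos [ 630.8 -272.2  192.5] d(mm) [ 0.9  0.4 92.5] rot [-0.0008  0.0027  0.0017] w 0.001 ff 0.0 F [-0.1 -0.3 -0.3]
[[115.67591504 -35.31212489 192.50012502]]
[([402.0, 252.0], 0.92), ([249.0, 240.0], 0.32), ([216.0, 203.0], 0.31)]
lid edge / tip px [[324.0, 172.0], [324.0, 193.0], [324.0, 213.0], [324.0, 230.0]]
324 [110, 119, 116, 114, 118, 115, 112, 115, 115, 112, 108, 113, 115, 114, 115, 121, 119, 105, 128, 158, 179, 185, 186, 164, 56, 64, 64, 63, 64, 67, 64, 62, 65, 66, 66, 66, 63, 65, 59, 63, 66, 65, 66, 64, 68, 65, 67, 66, 65, 67, 65, 67, 67, 65, 63, 56, 50, 50, 48, 49]
```

play_rows:
  commands:
    - {"dx": 0,"dy": 0,"dz": 0.03,"wx": 0,"wy": 0,"wz": 0,"gripper": 1}
    - {"dx": 0,"dy": 0,"dz": 0.03,"wx": 0,"wy": 0,"wz": 0,"gripper": 1}
    - {"dx": 0,"dy": 0,"dz": 0.02,"wx": 0,"wy": 0,"wz": 0,"gripper": 1}
    - {"dx": 0,"dy": 0,"dz": 0.012,"wx": 0,"wy": 0,"wz": 0,"gripper": 1}
    - {"dx": 0.008,"dy": 0,"dz": 0,"wx": 0,"wy": 0,"wz": 0,"gripper": 1}
    - {"dx": 0.008,"dy": 0,"dz": 0,"wx": 0,"wy": 0,"wz": 0,"gripper": 1}
    - {"dx": 0.008,"dy": 0,"dz": 0,"wx": 0,"wy": 0,"wz": 0,"gripper": 1}
    - {"dx": 0.008,"dy": 0,"dz": 0,"wx": 0,"wy": 0,"wz": 0,"gripper": 1}
    - {"dx": 0.008,"dy": 0,"dz": 0,"wx": 0,"wy": 0,"wz": 0,"gripper": 1}
    - {"dx": 0.008,"dy": 0,"dz": 0,"wx": 0,"wy": 0,"wz": 0,"gripper": 1}

```text
time_s: 71.95
tool_pos: [582.2, -267.7, 99.2]
eef_rot: [0.144, 3.137, -0.001]
wrist_force: [1.9, 0.4, 2.2]
width: -0.002
finger_force: 1.2
```

play_rows:
  commands:
    - {"dx": 0.008,"dy": 0,"dz": 0,"wx": 0,"wy": 0,"wz": 0,"gripper": 1}
    - {"dx": 0.008,"dy": 0,"dz": 0,"wx": 0,"wy": 0,"wz": 0,"gripper": 1}
    - {"dx": 0.008,"dy": 0,"dz": 0,"wx": 0,"wy": 0,"wz": 0,"gripper": 1}
    - {"dx": 0.008,"dy": 0,"dz": 0,"wx": 0,"wy": 0,"wz": 0,"gripper": 1}
    - {"dx": 0.008,"dy": 0,"dz": 0,"wx": 0,"wy": 0,"wz": 0,"gripper": 1}
    - {"dx": 0.008,"dy": 0,"dz": 0,"wx": 0,"wy": 0,"wz": 0,"gripper": 1}
    - {"dx": 0.006,"dy": 0,"dz": 0,"wx": 0,"wy": 0,"wz": 0,"gripper": 1}
    - {"dx": 0,"dy": 0,"dz": 0,"wx": 0,"wy": 0,"wz": 0,"gripper": 1}
    - {"dx": 0,"dy": 0,"dz": 0,"wx": 0,"wy": 0,"wz": 0,"gripper": 1}
    - {"dx": 0,"dy": 0,"dz": 0,"wx": 0,"wy": 0,"wz": 0,"gripper": 1}

```text
time_s: 73.2
tool_pos: [528.6, -262.6, 98.8]
eef_rot: [-0.143, -3.138, -0.0]
wrist_force: [0.3, 0.8, -0.0]
width: 0.002
finger_force: 0.0
```

Run:
```python
from look import *
st=bot.get_state();print(inw(st['tool_pos'],CP),st['wrist_force'].round(1))
w=snap('wrist')
L=place(CP,[(55-110*np.cos(th),-95,26.5+110*np.sin(th)) for th in (.5,.7,.9,1.1,1.3,1.5)])
uv=proj(w,L); print(uv.round().tolist()); g=cv2.cvtColor(w['frame'],6); print([int(v) for v in g[::6,int(uv[2,0])]])
```

```text
[[ 12.98703367 -35.29528187  98.75001528]] [ 0.3  0.8 -0. ]
[[169.0, 163.0], [155.0, 205.0], [142.0, 262.0], [134.0, 330.0], [131.0, 402.0], [135.0, 468.0]]
[60, 57, 59, 61, 59, 59, 59, 61, 57, 57, 58, 58, 57, 59, 59, 57, 59, 59, 61, 60, 60, 147, 138, 138, 145, 154, 169, 186, 187, 182, 169, 146, 109, 78, 65, 62, 65, 69, 72, 66, 67, 108, 128, 140, 160, 187, 185, 184, 183, 185, 185, 183, 172, 171, 171, 100, 63, 64, 59, 49, 52, 46, 48, 44, 45, 51, 45, 45, 45, 42, 49, 44, 47, 45, 46, 46, 45, 47, 44, 57]
```

play_rows:
  commands:
    - {"dx": 0,"dy": 0,"dz": -0.03,"wx": 0,"wy": 0,"wz": 0,"gripper": 1}
    - {"dx": 0.008,"dy": 0,"dz": 0,"wx": 0,"wy": 0,"wz": 0,"gripper": 1}
    - {"dx": 0.007,"dy": 0,"dz": 0,"wx": 0,"wy": 0,"wz": 0,"gripper": 1}
    - {"dx": 0,"dy": 0,"dz": 0.012,"wx": 0,"wy": 0,"wz": 0,"gripper": 1}
    - {"dx": 0,"dy": 0,"dz": 0.01,"wx": 0,"wy": 0,"wz": 0,"gripper": 1}
    - {"dx": 0,"dy": 0,"dz": 0.01,"wx": 0,"wy": 0,"wz": 0,"gripper": 1}
    - {"dx": 0,"dy": 0,"dz": 0.01,"wx": 0,"wy": 0,"wz": 0,"gripper": 1}
    - {"dx": 0,"dy": 0,"dz": 0.008,"wx": 0,"wy": 0,"wz": 0,"gripper": 1}
    - {"dx": 0,"dy": 0,"dz": 0.008,"wx": 0,"wy": 0,"wz": 0,"gripper": 1}
    - {"dx": 0,"dy": 0,"dz": 0.008,"wx": 0,"wy": 0,"wz": 0,"gripper": 1}

```text
time_s: 74.5
tool_pos: [513.7, -261.3, 62.5]
eef_rot: [0.143, 3.138, 0.0]
wrist_force: [-0.2, 0.1, 1.9]
width: 0.001
finger_force: 0.7
```

Run:
```python
from look import *
st=bot.get_state();print(inw(st['tool_pos'],CP),st['wrist_force'].round(1))
s=snap('scene','g3.png'); d=bot.spot_in(s,'lid_edge');print([(np.round(x['at']).tolist(),round(x['confidence'],2)) for x in d])
for th in (0,.2,.4,.6,.8): print(th,proj(s,place(CP,[(55-110*np.cos(th),0,26.5+110*np.sin(th))])).round(1))
incase(s)
```

```text
[[ -1.96154102 -35.35029317  62.45017695]] [-0.2  0.1  1.9]
[([366.0, 312.0], 0.95)]
0 [[352.4 326.1]]
0.2 [[353.6 320.9]]
0.4 [[356.1 314.7]]
0.6 [[359.9 307.8]]
0.8 [[364.8 300.5]]
blob c 6.3 6.4 size 247.8 87.5 ang 90.0 ext [ -37. -117.] [ 50. 130.]
```

Contact force 1.9 N and z = 62 fit a lid at ~0.5 rad. Keep pressing down.

play_rows:
  commands:
    - {"dx": 0,"dy": 0,"dz": 0.006,"wx": 0,"wy": 0,"wz": 0,"gripper": 1}
    - {"dx": 0,"dy": 0,"dz": 0.006,"wx": 0,"wy": 0,"wz": 0,"gripper": 1}
    - {"dx": 0,"dy": 0,"dz": 0.005,"wx": 0,"wy": 0,"wz": 0,"gripper": 1}
    - {"dx": 0,"dy": 0,"dz": 0.004,"wx": 0,"wy": 0,"wz": 0,"gripper": 1}
    - {"dx": 0,"dy": 0,"dz": 0.003,"wx": 0,"wy": 0,"wz": 0,"gripper": 1}
    - {"dx": 0,"dy": 0,"dz": 0.001,"wx": 0,"wy": 0,"wz": 0,"gripper": 1}
    - {"dx": 0,"dy": 0,"dz": 0.001,"wx": 0,"wy": 0,"wz": 0,"gripper": 1}
    - {"dx": 0,"dy": 0,"dz": 0,"wx": 0,"wy": 0,"wz": 0,"gripper": 1}
    - {"dx": 0,"dy": 0,"dz": 0,"wx": 0,"wy": 0,"wz": 0,"gripper": 1}
    - {"dx": 0,"dy": 0,"dz": 0,"wx": 0,"wy": 0,"wz": 0,"gripper": 1}

```text
time_s: 75.85
tool_pos: [513.8, -261.4, 36.9]
eef_rot: [0.144, 3.138, -0.0]
wrist_force: [-0.1, -1.7, 0.4]
width: 0.004
finger_force: 0.0
```

play_rows:
  commands:
    - {"dx": 0,"dy": 0,"dz": 0.0008,"wx": 0,"wy": 0,"wz": 0,"gripper": 1}
    - {"dx": 0,"dy": 0,"dz": 0.0006,"wx": 0,"wy": 0,"wz": 0,"gripper": 1}
    - {"dx": 0,"dy": 0,"dz": 0,"wx": 0,"wy": 0,"wz": 0,"gripper": 1}
    - {"dx": 0,"dy": 0,"dz": 0,"wx": 0,"wy": 0,"wz": 0,"gripper": 1}
    - {"dx": 0,"dy": 0,"dz": 0,"wx": 0,"wy": 0,"wz": 0,"gripper": 1}
    - {"dx": 0,"dy": 0,"dz": 0,"wx": 0,"wy": 0,"wz": 0,"gripper": 1}
    - {"dx": 0,"dy": 0,"dz": 0,"wx": 0,"wy": 0,"wz": 0,"gripper": 1}
    - {"dx": 0,"dy": 0,"dz": 0,"wx": 0,"wy": 0,"wz": 0,"gripper": 1}
    - {"dx": 0,"dy": 0,"dz": 0,"wx": 0,"wy": 0,"wz": 0,"gripper": 1}
    - {"dx": 0,"dy": 0,"dz": 0,"wx": 0,"wy": 0,"wz": 0,"gripper": 1}

```text
time_s: 77.1
tool_pos: [513.9, -261.4, 36.5]
eef_rot: [0.144, 3.137, -0.0]
wrist_force: [-1.4, 1.2, 6.3]
width: 0.002
finger_force: 3.3
```

Firm stop at z = 36.5, exactly the shut lid's top. A bit more press, then retreat.

play_rows:
  commands:
    - {"dx": 0,"dy": 0,"dz": 0.0006,"wx": 0,"wy": 0,"wz": 0,"gripper": 1}
    - {"dx": 0,"dy": 0,"dz": 0,"wx": 0,"wy": 0,"wz": 0,"gripper": 1}
    - {"dx": 0,"dy": 0,"dz": 0,"wx": 0,"wy": 0,"wz": 0,"gripper": 1}
    - {"dx": 0,"dy": 0,"dz": -0.01,"wx": 0,"wy": 0,"wz": 0,"gripper": 1}
    - {"dx": 0,"dy": 0,"dz": -0.04,"wx": 0,"wy": 0,"wz": 0,"gripper": 1}
    - {"dx": 0,"dy": 0,"dz": -0.05,"wx": 0,"wy": 0,"wz": 0,"gripper": 1}
    - {"dx": 0.03,"dy": 0.04,"dz": -0.05,"wx": 0,"wy": 0,"wz": 0,"gripper": 1}
    - {"dx": 0.03,"dy": 0.05,"dz": -0.03,"wx": 0,"wy": 0,"wz": 0,"gripper": 1}
    - {"dx": 0,"dy": 0,"dz": 0,"wx": 0,"wy": 0,"wz": 0,"gripper": 1}
    - {"dx": 0,"dy": 0,"dz": 0,"wx": 0,"wy": 0,"wz": 0,"gripper": 1}

```text
time_s: 78.35
tool_pos: [466.5, -173.7, 207.9]
eef_rot: [0.143, 3.137, -0.001]
wrist_force: [0.3, -0.1, -0.6]
width: -0.002
finger_force: 0.0
```

Run:
```python
from look import *
st=bot.get_state();print(st['time_s'],st['tool_pos'].round(),st['wrist_force'].round(1))
t=snap('top','z1.png');s=snap('scene','z2.png');w=snap('wrist','z3.png')
for n,p in (('top',t),('scene',s),('wrist',w)):
    for q in ('lid_edge','chamber_1','timer','salt_jar','beaker_small','lever'): print(n,q,[(np.round(x['at']).tolist(),round(x['confidence'],2)) for x in bot.spot_in(p,q) if x['confidence']>.5])
    print('edge0',proj(p,place(CP,[(-55,0,31.5),(0,0,36.5)])).round().tolist())
g=cv2.cvtColor(w['frame'],6)
for z in (36.5,): 
    P=proj(w,place(CP,[(x,-60,z) for x in range(-70,60,5)])).round().astype(int); print([int(g[v,u]) if 0<=v<480 and 0<=u<640 else -1 for u,v in P])
    P=proj(w,place(CP,[(x,70,z) for x in range(-70,60,5)])).round().astype(int); print([int(g[v,u]) if 0<=v<480 and 0<=u<640 else -1 for u,v in P])
```

```text
78.35 [ 467. -174.  208.] [ 0.3 -0.1 -0.6]
top lid_edge [([366.0, 255.0], 0.72)]
top chamber_1 []
top timer [([354.0, 175.0], 0.76)]
top salt_jar [([492.0, 178.0], 0.59)]
top beaker_small [([382.0, 170.0], 0.96)]
top lever [([364.0, 253.0], 0.61)]
edge0 [[411.0, 282.0], [412.0, 258.0]]
scene lid_edge [([369.0, 314.0], 0.61)]
scene chamber_1 []
scene timer [([381.0, 240.0], 0.57)]
scene salt_jar [([478.0, 313.0], 0.65), ([371.0, 313.0], 0.57)]
scene beaker_small [([404.0, 254.0], 0.75)]
scene lever [([217.0, 202.0], 0.51)]
edge0 [[353.0, 325.0], [369.0, 311.0]]
wrist lid_edge [([258.0, 270.0], 0.71)]
wrist chamber_1 []
wrist timer []
wrist salt_jar []
wrist beaker_small []
wrist lever []
edge0 [[264.0, 212.0], [266.0, 280.0]]
[53, 61, 182, 144, 195, 197, 197, 194, 197, 196, 195, 182, 173, 172, 174, 173, 174, 172, 172, 191, 197, 197, 199, 198, 197, 174]
[54, 57, 156, 151, 199, 199, 199, 200, 197, 198, 198, 196, 198, 196, 198, 198, 197, 198, 200, 50, 48, 59, 51, 50, 46, 50]
```

Lid is shut, no glass is visible outside it, the bystanders haven't moved, and the arm is clear.

```bash
python3 -c "
from rig import bot
print(bot.close_job())"
```

```text
the job is handed in; nothing more can be done
None
```

I switched the warmer off first, with the collar back in its notch, then laid all four chambers flat in the case, one to a place, and shut the lid. The timer, salt jar and beaker were not touched, and I handed the job in at about 78 s, without being shown a verdict.

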